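# Pack the sample jars and latch the transport case

### The arm

A 6-joint arm with a two-finger parallel gripper is mounted at the origin on the work surface. World frame = base frame: x ahead of the robot, y to its left, z up, the work surface at z = 0. Lengths are in m, angles in rad, forces in N, time in s.
With the tool pointing down it reaches from about 0.35 to 0.8 m from the base axis. Payload 7.3 kg.
Tool frame: the origin (TCP) lies between the finger pads; the fingertips stand nose_length ahead of it and the grasp point (between the pads) lies 6 mm ahead of it (nose_length is the distance from the TCP to the fingertips, in m); z points along the fingers, y is the line along which they close (so a half turn about z gives the same grasp; the last joint's range is limited). The gripper opens to 85 mm and grips with 20 to 120 N. Pads are 22 mm wide; open, the fingers measure 114 mm over their backs; the gripper's body (76 mm by 85 mm) begins 54 mm behind the grasp point. The pads swing forward as they close: fully open they stand 13 mm farther back than shut.
Start: joints at [-1.264, 0.342, 1.524, -0, 1.275, -0.146], TCP at [0.23, -0.472, 0.256] pointing down, gripper open.
Joint ranges: [-2.53, 2.53], [-0.77, 2.02], [0.04, 2.7], [-1, 4.14], [0.28, 2.66], [-3.11, 3.11]. Speed limits (rad/s): [2.57, 2.57, 3.14, 3.14, 3.14, 3.14].

### API

Orientations are given as a rotation vector (axis times angle).
In Python, from station import * gives the robot as it stands.
- The arm moves only by the shell command python3 -m jog 'ROWS' [OPENING] [FORCE]. ROWS is JSON, a list of rows, each a list of 6 numbers: the shift along the tool's x, y, z in m, then the turn, a rotation vector about the tool's x, y, z in rad. A call has exactly 10 rows; each row is the pose to reach, as a shift and turn from the pose commanded when the call began, along the tool's axes at that moment; what a row does not reach only later rows make up. A row lasts 1/8 s, in which the tool goes at most 62.5 mm and 10.7 degrees, less where a joint would pass 70% of its speed; a pose out of reach is approached as far as the arm can. A call with a gripper value outside its range is refused whole. OPENING is the opening, from -1 (shut) to 1 (fully open), set as the call begins (- or left out, the last holds). The fingers move at their own pace and stop on an object; FORCE is the grip in N (left out, the last holds). Time passes only in rows, so rows that repeat a pose let the fingers close, or fill a call up. It gives the time, the measured TCP pose, the force, the opening and the grip force at its end, in the units of the state.
- sense(): the state, without advancing time (a new reading comes with each control period).
- camera(name): name is "side" or "top" or "wrist"; returns a dict with "pixels" (384x512x3 uint8, blue, green, red), "mtx" (3x3 intrinsics, pixels), "origin" and "rotation" of the camera in the world. Camera axes: x right, y up, looking along -z (the intrinsics and any distortion apply to the point x, -y, -z); pixel columns grow to the right and rows downward; lengths in m; the calibration is good to about 2 mm. A picture is of the moment at which its call begins. There is no depth.
- sign_off(): hands the job in; it is judged then, once.
Trained networks look in a picture, given as the dict that the camera call returned (one of the last four; its "shot" number tells which), for a name from the list of things; names that differ only in an ending like _2 or _b are one class to them, and where a whole thing is asked for, a point or a joint stands for the part that bears it (a point fixed in the world has none). Each returns a list of dicts, best first, with "confidence" (0 to 1); they miss things now and then, are a little off and sometimes report something else, mostly with a low value. They report only what shows in the picture. A call takes as long as a camera call. They do not tell look-alikes from the thing itself.
- cut_out(query, picture): "pixels" (384x512 bool, what is visible of it) and "centre" ([column, row] in pixels, amid what is visible of it).
The state is a dict: "clock": time; "joint_pos": joint angles; "qvel": joint speeds; "joint_torque": joint torques, N m; "ee_pos": TCP position; "tcp_rot": TCP orientation; "ft_force": force on the tool from outside, world axes, zero at the start; "moment": the same for the moment, N m; "grip_width": finger opening in m; "gripper_force": force on a finger pad.
Only numpy, scipy, OpenCV 4.12 (cv2) and the standard library are available. Lean on these libraries where they do the work, as an engineer would, in place of code of your own. Each camera call takes 0.05 s, during which the arm holds its last target. There are 200 camera calls.

### The job

Pack all the amber sample jars from the board into the transport case, upright and one to a compartment, before closing it. Then hook the lid's rear edge under the case's rear lip at a tilt and swing it down until it sits flat, hook the latch's loop over the keeper on the lid and push the lever down until it snaps over centre and clamps the lid. Leave the beaker and the other things where they are.

Things in the scene. Friction and masses are not known exactly. Their poses are not given: they have to be found in the camera images.
- case: open aluminium transport case, fixed, 134 (x) x 222 (y) x 100 mm high. Origin: centre of its underside on the bench; x points from the latch (front) side to the rear, y along its length, z up. Walls 5 mm, rim at z = 100. Steel parts: a rear retainer with a lip (130 mm long) and, at the middle of the front, a draw latch
- case_floor (a point): centre of the case's inner floor (case z = 16 mm). Low dividers 20 mm high make 2 x 3 compartments, centred at case x = -32 and +32, y = -60, 0 and +60 mm, each about 60 (x) x 56 (y) mm inside
- rear_lip (a point): middle of the lower inner edge of the rear retainer's lip (case x = 71, z = 109 mm: 9 mm above the rim). The lip, 4 mm thick, overhangs case x = 71 to 88 mm; the rear wall's outer face is at x = 67, the retainer's upright has its face at x = 84 mm. Under the lip, behind the wall, it is open down to z = 58 mm, so a tilted lid edge can dip there
- lid: loose aluminium lid, 0.36 to 0.54 kg, plate 222 (y) x 146 (x) x 6 mm, right way up on a fixed cork slab 20 mm thick. Origin: on the plate's underside; seated it lies straight above the case's origin, 100 mm up, axes parallel to the case's. The plate runs from x = -67 (front) to +79 mm (rear edge). Seated it has 4 to 5 mm of play in x, 6 mm in y
- lid_rail (a point): locating rail under the lid's front: bar at lid x = -58 to -54, y = -100 to +100, 8 mm deep; this point is the middle of its lower edge. It drops inside the case's front wall (inner face at case x = -62 mm), so the lid cannot be slid in flat: hook the rear edge first, tilted about 15 to 25 degrees, then swing the front down
- lid_handle (a point): centre of the lid's black grip bar: 14 mm wide (lid x), 100 mm long (lid y), 12 mm high, its underside 22 mm clear of the plate's top; it lies at lid x = 4, z = 34 mm
- lid_rear (a point): middle of the lid's rear edge at half the plate's thickness (lid x = 79, z = 3 mm)
- keeper (a point): where the axis of the latch's loop bar lies when hooked, at the middle of the lid's front (lid x = -77, z = 10 mm). The keeper is 36 mm wide (y): a channel 12 mm wide in x, its floor 4 mm below this point, with an upturned lip 5 mm high on the outer (-x) side and a back plate 34 mm high on the inner side, against which the bar can lean
- latch (a joint): draw latch lever, rad: 0 = fully open (points outwards, case -x, and 60 degrees up); grows as the lever goes outwards and down; dead centre about 1.47, stop 1.83 (45 degrees below horizontal, closed). Starts at 0.09 to 0.30, stays where left (friction 0.045 N m). With the loop hooked, under 10 N near its end takes it over centre; then it snaps to the stop
- latch_pivot (a point): pivot axis of the latch lever (along case y), at case x = -81, z = 70 mm. The lever is a flat steel bar 22 mm wide (y), 6 mm thick, reaching 95 mm from this axis. It carries the loop's pin on a crank, 22 mm from this axis and 60 degrees below the lever's direction (lever 60 degrees up: pin straight outwards of the pivot)
- lever_tip (a point): point on the centre line of the lever, 90 mm from the pivot axis
- bail_bar (a point): middle of the latch loop's bar: 8 mm thick, 64 mm long along case y, its ends can be pinched from above, fingers closing along y. Loop: 3 mm radius rods at y = +-28, bar 58 mm from the pin (stretches to 66 against 8 N/mm), swings freely. At first it lies back on the lever; swung up and in past upright it falls towards the lid; lowering the lever draws it down
- board: flat white plastic board, fixed, 250 x 250 x 4 mm, on which the jars and a beaker stand (4 mm above the bench). Origin: centre of its underside. Board and lid are on either side of the case, left or right
- jar1: amber glass sample jar standing upright on the board (four to six are present, all alike): body 44 mm diameter and 50 mm high, above it a black screw cap 28 mm diameter and 26 mm high (76 mm in all), 0.08 to 0.17 kg. Origin: centre of its underside, z up.
- jar2: amber glass sample jar standing upright on the board (four to six are present, all alike): body 44 mm diameter and 50 mm high, above it a black screw cap 28 mm diameter and 26 mm high (76 mm in all), 0.08 to 0.17 kg. Origin: centre of its underside, z up.
- jar3: amber glass sample jar standing upright on the board (four to six are present, all alike): body 44 mm diameter and 50 mm high, above it a black screw cap 28 mm diameter and 26 mm high (76 mm in all), 0.08 to 0.17 kg. Origin: centre of its underside, z up.
- jar4: amber glass sample jar standing upright on the board (four to six are present, all alike): body 44 mm diameter and 50 mm high, above it a black screw cap 28 mm diameter and 26 mm high (76 mm in all), 0.08 to 0.17 kg. Origin: centre of its underside, z up.
- jar5: amber glass sample jar standing upright on the board (four to six are present, all alike): body 44 mm diameter and 50 mm high, above it a black screw cap 28 mm diameter and 26 mm high (76 mm in all), 0.08 to 0.17 kg. Origin: centre of its underside, z up.
- jar6: amber glass sample jar standing upright on the board (four to six are present, all alike): body 44 mm diameter and 50 mm high, above it a black screw cap 28 mm diameter and 26 mm high (76 mm in all), 0.08 to 0.17 kg. Origin: centre of its underside, z up.
- beaker: small empty glass beaker, 44 mm wide, 55 mm high, among the jars on the board; stays where it is. Origin: centre of its underside.
- cork_ring: cork flask ring, 100 mm wide, 24 mm high, lying in front of the case, to the left; not part of the job. Origin: centre of its underside.
- screwdriver: screwdriver lying behind the case; not part of the job.
- wash: white plastic bottle, 60 mm wide, 140 mm high, standing behind the case; not part of the job.
There are look-alikes about, which are no part of the job. What is shaped like the jar1 but blue or purple is not meant. Leave any turquoise or yellow look-alike of the jar2 alone.

How it is judged:
On the way, in this order (a step that is already met when the one before it is completed fails the run):
1. all the jars stand upright in the case's compartments (x of jar1 in the frame of case between -0.045 and 0.045 m and y of jar1 in the frame of case between -0.072 and 0.072 m and z of jar1 in the frame of case between 0.01 and 0.021 m and angle between each of jar1, jar2, jar3, jar4, jar5, jar6's own z axis and vertical below 0.12 rad and x of jar2 in the frame of case between -0.045 and 0.045 m and y of jar2 in the frame of case between -0.072 and 0.072 m and z of jar2 in the frame of case between 0.01 and 0.021 m and x of jar3 in the frame of case between -0.045 and 0.045 m and y of jar3 in the frame of case between -0.072 and 0.072 m and z of jar3 in the frame of case between 0.01 and 0.021 m and x of jar4 in the frame of case between -0.045 and 0.045 m and y of jar4 in the frame of case between -0.072 and 0.072 m and z of jar4 in the frame of case between 0.01 and 0.021 m and x of jar5 in the frame of case between -0.045 and 0.045 m and y of jar5 in the frame of case between -0.072 and 0.072 m and z of jar5 in the frame of case between 0.01 and 0.021 m and x of jar6 in the frame of case between -0.045 and 0.045 m and y of jar6 in the frame of case between -0.072 and 0.072 m and z of jar6 in the frame of case between 0.01 and 0.021 m and linear speed of each of jar1, jar2, jar3, jar4, jar5, jar6 below 0.05 m/s), for 0.2 s.
2. the lid's rear edge is under the rear lip with the lid still tilted, front up (x of lid_rear in the frame of case between 0.0725 and 0.088 m and z of lid_rear in the frame of case between 0.08 and 0.108 m and angle between lid's own z axis and vertical between 0.06 and 0.7 rad), for 0.1 s.
3. the lid sits flat on the case, rear edge under the lip (x of lid_rear in the frame of case between 0.0725 and 0.088 m and z of lid_rear in the frame of case between 0.08 and 0.108 m and x of lid in the frame of case between -0.007 and 0.008 m and y of lid in the frame of case between -0.009 and 0.009 m and z of lid in the frame of case between 0.096 and 0.104 m and angle between lid's own z axis and vertical below 0.04 rad and angle between the x axis of lid and the x axis of case, either way round below 0.06 rad), for 0.2 s.
4. the latch's loop bar lies in the keeper's channel (distance between bail_bar and keeper below 0.008 m), for 0.05 s.
At the end, for the whole second after the job is handed in: every jar present stands upright (0.12 rad) on the floor of a compartment; the lid is flat (0.04 rad) on the rim, rear edge under the lip, within 9 mm of its place; the loop bar is within 8 mm of its place in the keeper and the lever is over centre at its stop (above 1.72 rad) (all of step 3 and x of jar1 in the frame of case between -0.045 and 0.045 m and y of jar1 in the frame of case between -0.072 and 0.072 m and z of jar1 in the frame of case between 0.01 and 0.021 m and angle between each of jar1, jar2, jar3, jar4, jar5, jar6's own z axis and vertical below 0.12 rad and x of jar2 in the frame of case between -0.045 and 0.045 m and y of jar2 in the frame of case between -0.072 and 0.072 m and z of jar2 in the frame of case between 0.01 and 0.021 m and x of jar3 in the frame of case between -0.045 and 0.045 m and y of jar3 in the frame of case between -0.072 and 0.072 m and z of jar3 in the frame of case between 0.01 and 0.021 m and x of jar4 in the frame of case between -0.045 and 0.045 m and y of jar4 in the frame of case between -0.072 and 0.072 m and z of jar4 in the frame of case between 0.01 and 0.021 m and x of jar5 in the frame of case between -0.045 and 0.045 m and y of jar5 in the frame of case between -0.072 and 0.072 m and z of jar5 in the frame of case between 0.01 and 0.021 m and x of jar6 in the frame of case between -0.045 and 0.045 m and y of jar6 in the frame of case between -0.072 and 0.072 m and z of jar6 in the frame of case between 0.01 and 0.021 m and distance between bail_bar and keeper below 0.008 m and value of joint latch above 1.72 rad and linear speed of lid below 0.02 m/s); the robot touches nothing.
It fails at once if the glass beaker on the board is moved more than 60 mm or tipped over (distance of beaker from where it was at the start of the episode above 0.06 m or angle between beaker's own z axis and vertical above 0.8 rad).
It fails at once if a cork ring is moved more than 60 mm or tipped over (distance of cork_ring from where it was at the start of the episode above 0.06 m or angle between cork_ring's own z axis and vertical above 0.8 rad).
It fails at once if the screwdriver is moved more than 60 mm or tipped over (distance of screwdriver from where it was at the start of the episode above 0.06 m).
It fails at once if the wash bottle is moved more than 60 mm or tipped over (distance of wash from where it was at the start of the episode above 0.06 m or angle between wash's own z axis and vertical above 0.8 rad).
Of jar1, jar2, jar3, jar4, jar5, jar6 only 4 to 6 are there at a start; the rules pass over those that are not, and their reading is None.
At some moment in a run one of jar1, jar2, jar3, jar4, jar5, jar6, lid may be knocked a few centimetres aside while the robot is not near it.
It also fails if it takes over 210 s, if anything falls off the work surface, if the arm or the gripper's body presses on something with over 40 N, if the wrist force passes 120 N, or if a joint passes its speed limit or range.

## Working session

There is one attempt and no reset: what is moved stays moved. The work goes in short steps, Python scripts to look and compute and a shell command to move; the robot and the scene stay as the last step left them, time stands still between calls to the robot, and variables do not carry over. Pictures are saved under pics/ and viewed, at most 14 in all, crops included, and the job is handed in when it is done.

```bash
ls; mkdir -p pics; cat > h.py <<'E'
from station import *
import numpy as np, cv2
from scipy.spatial.transform import Rotation as R
def ray(p,uv):
    K=np.array(p["mtx"]);d=np.linalg.inv(K)@np.array([uv[0],uv[1],1.])
    d=np.array([d[0],-d[1],-d[2]]);return np.array(p["origin"]),np.array(p["rotation"])@d
def onz(p,uv,z):
    o,d=ray(p,uv);return o+d*(z-o[2])/d[2]
def proj(p,P):
    c=np.array(p["rotation"]).T@(np.array(P)-np.array(p["origin"]));c=np.array([c[0],-c[1],-c[2]])
    q=np.array(p["mtx"])@c;return q[:2]/q[2]
def tri(L):
    A=np.zeros((3,3));b=np.zeros(3)
    for p,uv in L:
        o,d=ray(p,uv);d=d/np.linalg.norm(d);M=np.eye(3)-np.outer(d,d);A+=M;b+=M@o
    return np.linalg.solve(A,b)
def save(p,n,s=1.5): cv2.imwrite("pics/"+n,cv2.resize(p["pixels"],None,fx=s,fy=s))
E
python3 - <<'E'
from h import *
np.set_printoptions(precision=4,suppress=True)
a=camera("top");b=camera("side")
print(a.keys())
for p in(a,b):print(p["mtx"],p["origin"],p["rotation"])
im=np.vstack([a["pixels"],b["pixels"]]);
save(a,"t1.png");save(b,"s1.png")
s=sense();print(s)
for q in["case","lid","board","jar1","beaker","lid_handle","latch","bail_bar","lever_tip"]:
  for n,p in(("top",a),("side",b)):
    try:
      for r in cut_out(q,p): print(q,n,round(r["confidence"],2),np.round(r["centre"],1),r["pixels"].sum(),onz(p,r["centre"],0.05).round(3))
    except Exception as e: print(q,n,e)
E
```

```text
pics
dict_keys(['pixels', 'mtx', 'origin', 'rotation', 'shot'])
[[418.5011   0.     250.8377]
 [  0.     418.5011 191.7772]
 [  0.       0.       1.    ]] [0.3839 0.0501 1.2175] [ 0.1138 -0.0837 -1.597 ]
[[373.4192   0.     257.038 ]
 [  0.     373.4192 188.3328]
 [  0.       0.       1.    ]] [0.3871 0.8922 0.764 ] [ 0.096  -1.3108 -2.6682]
{'clock': 0.1, 'joint_pos': array([-1.264 ,  0.3427,  1.5249, -0.    ,  1.2754, -0.146 ]), 'qvel': array([-0.0018, -0.0005, -0.0011,  0.0003,  0.0012,  0.0001]), 'joint_torque': array([  0.0008, -43.4449, -24.6491,  -0.0002,   0.0046,   0.    ]), 'ee_pos': array([ 0.2296, -0.4718,  0.2557]), 'tcp_rot': array([-3.06  , -0.7049,  0.0002]), 'ft_force': array([-0.1958,  0.0409,  0.0843]), 'moment': array([0.0265, 0.0703, 0.0333]), 'gripper_force': 0.0, 'grip_width': 0.08544663959758701}
case top invalid index to scalar variable.
case side invalid index to scalar variable.
lid top invalid index to scalar variable.
lid side invalid index to scalar variable.
board top invalid index to scalar variable.
board side invalid index to scalar variable.
jar1 top invalid index to scalar variable.
jar1 side invalid index to scalar variable.
beaker top invalid index to scalar variable.
beaker side invalid index to scalar variable.
lid_handle top invalid index to scalar variable.
lid_handle side invalid index to scalar variable.
latch top invalid index to scalar variable.
latch side invalid index to scalar variable.
bail_bar top invalid index to scalar variable.
lever_tip top invalid index to scalar variable.
lever_tip side invalid index to scalar variable.
```

```bash
sed -i 's/np.array(p\["rotation"\])/R.from_rotvec(p["rotation"]).as_matrix()/g' h.py
python3 - <<'E'
from h import *
np.set_printoptions(precision=4,suppress=True)
a=camera("top");b=camera("side")
for q in["case","lid","board","jar1","beaker","lid_handle","latch","bail_bar","lever_tip"]:
  for n,p in(("top",a),("side",b)):
      for r in cut_out(q,p):
        m=r["pixels"];c=p["pixels"][m].mean(0).astype(int)
        print(q,n,round(r["confidence"],2),np.round(r["centre"],1),m.sum(),c,onz(p,r["centre"],0.05).round(3))
E
```

```text
case top 0.87 [263.1 163.8] 5317 [124 119 118] [0.61  0.034 0.05 ]
case top 0.63 [266.1 204.1] 71 [128 122 120] [0.495 0.029 0.05 ]
case top 0.59 [387.2 199.8] 4038 [154 145 142] [ 0.497 -0.309  0.05 ]
case side 0.82 [233.2 196. ] 4067 [90 90 92] [0.604 0.035 0.05 ]
lid top 0.74 [388.1 197.2] 4042 [154 145 141] [ 0.505 -0.312  0.05 ]
lid top 0.71 [259.9 163.3] 5341 [124 119 118] [0.612 0.043 0.05 ]
lid side 0.78 [276.5 148.5] 1264 [147 139 136] [ 0.512 -0.263  0.05 ]
board top 0.75 [160.2 202. ] 5997 [202 196 193] [0.51  0.326 0.05 ]
board side 0.59 [234.8 304. ] 6747 [190 195 193] [0.514 0.407 0.05 ]
jar1 top 0.82 [ 96.5 192.1] 290 [62 34 55] [0.543 0.508 0.05 ]
jar1 top 0.76 [137.2 220. ] 250 [47 61 81] [0.461 0.391 0.05 ]
jar1 top 0.69 [129.4 269.3] 263 [73 77 38] [0.325 0.412 0.05 ]
jar1 top 0.6 [157.  273.9] 260 [ 49  99 103] [0.311 0.335 0.05 ]
jar1 top 0.59 [157.6 180.2] 268 [56 69 88] [0.572 0.334 0.05 ]
jar1 top 0.59 [155.  220.5] 264 [51 66 86] [0.458 0.341 0.05 ]
jar1 top 0.53 [154.7 131.5] 261 [78 46 32] [0.714 0.342 0.05 ]
jar1 top 0.5 [179.4 201.2] 237 [56 71 93] [0.511
[... 602 characters left out ...]
 0.26 [263.4 201.8] 349 [115 112 111] [0.502 0.036 0.05 ]
beaker side 0.89 [275.2 266.4] 306 [132 136 133] [0.44  0.283 0.05 ]
lid_handle top 0.71 [385.7 194.1] 4069 [153 144 141] [ 0.514 -0.306  0.05 ]
lid_handle top 0.2 [183.8 120.8] 532 [ 95 105 132] [0.743 0.258 0.05 ]
lid_handle side 0.97 [277.4 148.4] 1259 [147 139 136] [ 0.509 -0.265  0.05 ]
latch top 0.85 [266.3 203.5] 369 [114 110 109] [0.497 0.028 0.05 ]
latch side 0.75 [265.8 188.5] 245 [101 100 101] [ 0.513 -0.022  0.05 ]
latch side 0.34 [231.3 196.6] 4116 [90 90 92] [0.609 0.038 0.05 ]
lever_tip top 0.62 [266.6 200. ] 302 [115 112 111] [0.507 0.027 0.05 ]
lever_tip side 0.51 [266.9 190.1] 231 [101 100 101] [ 0.508 -0.014  0.05 ]
```

View pics/t1.png

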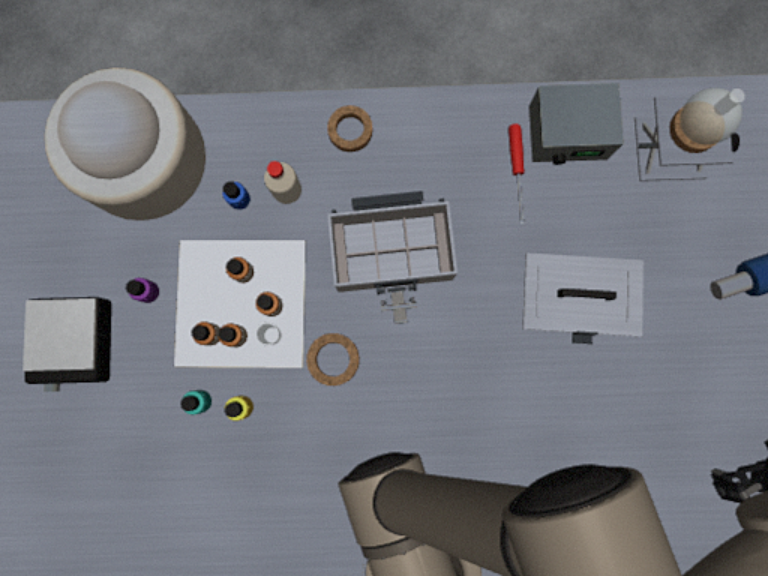

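View pics/s1.png

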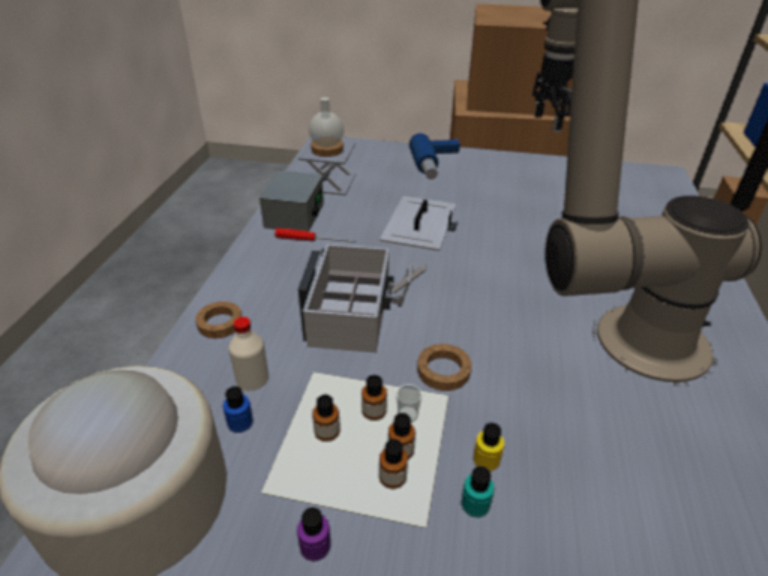

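```bash
cat >> h.py <<'E'
def down(yaw,tilt=0):
    "tool x along world yaw, z down; tilt about tool y"
    c,s=np.cos(yaw),np.sin(yaw)
    return np.array([[c,s,0],[s,-c,0],[0,0,-1.]])@R.from_rotvec([0,tilt,0]).as_matrix()
def go(p,M,s=None):
    s=s or sense();A=R.from_rotvec(s["tcp_rot"]).as_matrix()
    print("shift",(A.T@(np.array(p)-s["ee_pos"])).round(4),"turn",R.from_matrix(A.T@M).as_rotvec().round(4))
E
python3 - <<'E'
from h import *
import station
print([n for n in dir(station) if n[0]!='_'], getattr(station,'nose_length',None))
go([.53,.03,.45],down(np.radians(4.5)))
p=camera("wrist");A=R.from_rotvec(sense()["tcp_rot"]).as_matrix()
print(A.T@(p["origin"]-sense()["ee_pos"]),A.T@R.from_rotvec(p["rotation"]).as_matrix(),p["mtx"])
a=camera("top");b=camera("side")
def caps(q):
  out={}
  for n,p in(("top",a),("side",b)):
    L=[]
    for r in cut_out(q,p):
      m=r["pixels"].astype(np.uint8);px=p["pixels"].astype(int)
      body=m.astype(bool)&(px.max(2)>55);hsv=cv2.cvtColor(p["pixels"],cv2.COLOR_BGR2HSV)[body]
      hue=np.median(hsv[hsv[:,1]>90,0]) if (hsv[:,1]>90).any() else -1
      dark=m.astype(bool)&(px.max(2)<50)
      c=np.argwhere(dark).mean(0)[::-1] if dark.any() else None
      L.append((hue,r["confidence"],c,dark.sum()));print(n,hue,round(r["confidence"],2),c,dark.sum(),None if c is None else onz(p,c,.075 if n=="top" else .067))
caps("jar1")
E
```

```text
['IKError', 'camera', 'cut_out', 'nose_length', 'sense', 'sign_off'] 0.025
shift [ 0.4897 -0.3201 -0.1937] turn [1.000e-04 0.000e+00 3.743e-01]
[ 0.06594585  0.00040499 -0.11810981] [[-7.73538264e-04  9.65515653e-01  2.60343861e-01]
 [ 9.99999562e-01  6.09617835e-04  7.10377277e-04]
 [ 5.27170119e-04  2.60344296e-01 -9.65515701e-01]] [[297.11112807   0.         253.06362414]
 [  0.         297.11112807 189.4177947 ]
 [  0.           0.           1.        ]]
top 143.0 0.83 [ 93.78873239 192.69014085] 142 [0.53862438 0.50548299 0.075     ]
top 13.0 0.81 [157.08888889 178.1       ] 90 [0.57419579 0.3291899  0.075     ]
top 29.0 0.76 [155.41463415 272.73170732] 82 [0.31569899 0.33352586 0.075     ]
top 13.0 0.75 [133.82222222 221.82222222] 90 [0.45471105 0.39320968 0.075     ]
top 13.0 0.7 [151.76344086 222.84946237] 93 [0.45049408 0.3437497  0.075     ]
top 110.0 0.69 [156.0619469  128.61946903] 113 [0.71550919 0.33220892 0.075     ]
top 86.0 0.64 [128.93333333 268.025     ] 120 [0.33010322 0.4055434  0.075     ]
top 13.0 0.51 [176.96103896 201.48051948] 77 [0.50731375 0.27416108 0.075     ]
side 87.0 0.85 [319.90697674 319.19767442] 172 [0.3264219  0.42105637 0.067     ]
side 13.0 0.84 [267.62121212 282.97727273] 132 [0.44918185 0.34922674 0.067     ]
side 13.0 0.79 [262.05298013 300.68874172] 151 [0.45374965 0.39885929 0.067     ]
side 13.0 0.78 [216.36666667 270.45833333] 120 [0.5741815  0.33622253 0.067     ]
side 110.0 0.74 [156.05645161 264.41129032] 124 [0.72085727 0.34589993 0.067     ]
side 13.0 0.66 [249.03636364 256.84545455] 110 [0.50650034 0.27962324 0.067     ]
side 143.0 0.62 [208.51152074 348.86175115] 217 [0.53812194 0.52794805 0.067     ]
side 24.0 0.61 [327.40769231 289.24615385] 130 [0.31320593 0.34075791 0.067     ]
```

```bash
python3 -m jog '[[0.02,-0.01,-0.05,0,0,0.04],[0.06,-0.04,-0.1,0,0,0.08],[0.1,-0.07,-0.15,0,0,0.12],[0.15,-0.1,-0.19,0,0,0.17],[0.2,-0.13,-0.194,0,0,0.22],[0.25,-0.165,-0.194,0,0,0.27],[0.3,-0.2,-0.194,0,0,0.32],[0.35,-0.23,-0.194,0,0,0.374],[0.4,-0.265,-0.194,0,0,0.374],[0.45,-0.295,-0.194,0,0,0.374]]' 0.3 30; python3 - <<'E'
from h import *
go([.53,.03,.45],down(np.radians(4.5)))
E
```

```text
clock: 3.5
ee_pos: [0.5036, -0.0116, 0.4506]
tcp_rot: [3.139, 0.124, 0.001]
ft_force: [0.6, -1.2, 1.0]
grip_width: 0.0555
gripper_force: 0.0
shift [ 0.0296 -0.0393  0.0006] turn [ 0.0005 -0.0008  0.0003]
```

```bash
python3 -m jog '[[0.01,-0.02,0,0,0,0],[0.02,-0.03,0,0,0,0],[0.03,-0.04,0,0,0,0],[0.03,-0.04,0,0,0,0],[0.03,-0.04,0,0,0,0],[0.03,-0.04,0,0,0,0],[0.03,-0.04,0,0,0,0],[0.03,-0.04,0,0,0,0],[0.03,-0.04,0,0,0,0],[0.03,-0.04,0,0,0,0]]'; python3 - <<'E'
from h import *
p=camera("wrist");save(p,"w1.png",1.5)
np.savez("w1.npz",**{k:np.array(v) for k,v in p.items()})
for q in["case","latch","bail_bar","lever_tip"]:
  for r in cut_out(q,p): print(q,round(r["confidence"],2),np.round(r["centre"],1),r["pixels"].sum(),onz(p,r["centre"],.1).round(3))
E
```

```text
clock: 4.75
ee_pos: [0.5297, 0.0287, 0.4503]
tcp_rot: [3.139, 0.124, 0.0]
ft_force: [-0.2, 0.2, 0.0]
grip_width: 0.0556
gripper_force: 0.0
case 0.98 [245.7 100.2] 16747 [0.608 0.046 0.1  ]
case 0.69 [114.6 151.6] 856 [0.514 0.247 0.1  ]
case 0.67 [248.3 169.9] 1326 [0.501 0.034 0.1  ]
latch 0.82 [245.4 170.2] 1403 [0.5   0.039 0.1  ]
bail_bar 0.88 [251.4 180.3] 376 [0.485 0.028 0.1  ]
bail_bar 0.22 [248.7  98.6] 16896 [0.611 0.041 0.1  ]
lever_tip 0.73 [251.8 168.5] 1302 [0.504 0.029 0.1  ]
```

View pics/w1.png

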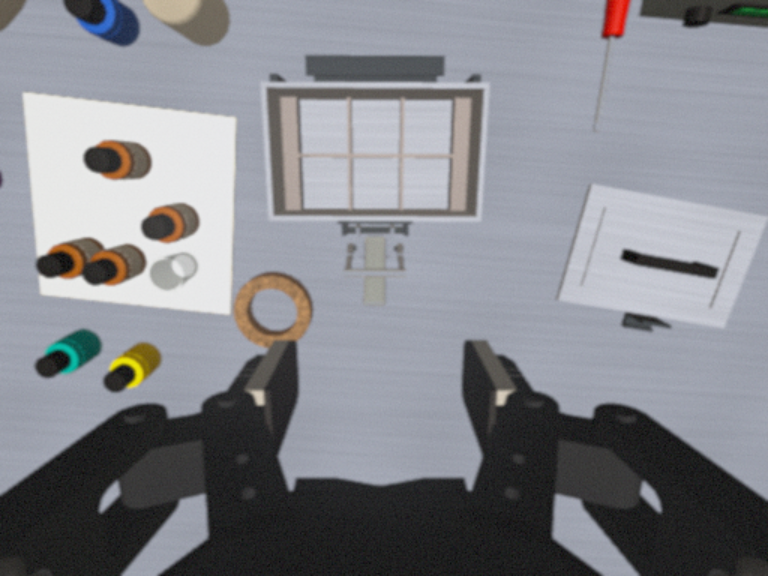

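```bash
cat >> h.py <<'E'
def W(c,P):
    "case/lid planar frame c=(x,y,yaw) points -> world"
    P=np.atleast_2d(P);k,s=np.cos(c[2]),np.sin(c[2])
    return np.c_[c[0]+k*P[:,0]-s*P[:,1],c[1]+s*P[:,0]+k*P[:,1],P[:,2]]
def rect(hx,hy,z,n=60,x0=0):
    t=np.linspace(-1,1,n);o=np.ones(n)
    return np.vstack([np.c_[x0+hx*t,hy*o,z*o],np.c_[x0+hx*t,-hy*o,z*o],np.c_[x0+hx*o,hy*t,z*o],np.c_[x0-hx*o,hy*t,z*o]])
def samp(p,P):
    g=cv2.GaussianBlur(cv2.cvtColor(p["pixels"],cv2.COLOR_BGR2GRAY),(3,3),0.6).astype(np.float32)
    uv=np.array([proj(p,q) for q in P],np.float32)
    return cv2.remap(g,uv[:,0].reshape(-1,1),uv[:,1].reshape(-1,1),cv2.INTER_LINEAR).ravel()
E
cat > fitcase.py <<'E'
from h import *
from scipy.optimize import minimize
w={k:v for k,v in np.load("w1.npz").items()};t=camera("top")
ring=rect(.0645,.1085,.1);inn=rect(.0585,.1025,.1)
out=rect(.0695,.1135,.1)
for n,p in(("w",w),("t",t)):
  f=lambda c:-(samp(p,W(c,ring)).mean()-samp(p,W(c,inn)).mean()+.5*(samp(p,W(c,ring)).mean()-samp(p,W(c,out)).mean()))
  best=min((minimize(f,[.61+a,.036+b,.05],method="Nelder-Mead",options=dict(initial_simplex=np.array([[.61+a,.036+b,.06],[.615+a,.036+b,.06],[.61+a,.041+b,.06],[.61+a,.036+b,.1]]))) for a in(-.005,.005) for b in(-.005,.005)),key=lambda r:r.fun)
  print(n,best.x,best.fun)
a=np.array([proj(w,q) for q in W(best.x,rect(.067,.111,.1,2))]);print((a*1.5).round())
E
python3 fitcase.py
```

```text
w [0.60536492 0.03980514 0.07481994] -117.89198303222656
t [0.60627658 0.03966832 0.0780767 ] -21.840412139892578
[[269. 219.]
 [260.  80.]
 [481. 219.]
 [489.  80.]
 [489.  80.]
 [260.  80.]
 [481. 219.]
 [269. 219.]]
```

```bash
cat >> h.py <<'E'
CASE=(.6057,.0397,.0755)
def jarfit(p,zb=.004,q="jar1"):
    L=[];th=np.linspace(0,2*np.pi,40)
    for r in cut_out(q,p):
        m=r["pixels"];px=p["pixels"].astype(int);h=cv2.cvtColor(p["pixels"],cv2.COLOR_BGR2HSV)[m&(px.max(2)>60)]
        h=h[h[:,1]>90,0]
        if len(h)<10 or not 5<np.median(h)<20: continue
        d=(m&(px.max(2)<50)).astype(np.uint8)
        n,lab,st,ce=cv2.connectedComponentsWithStats(d)
        if n<2: continue
        c=ce[1+st[1:,4].argmax()];xy=onz(p,c,zb+.063)[:2]
        for _ in range(6):
            C=np.c_[xy[0]+.014*np.cos(th),xy[1]+.014*np.sin(th)]
            P=[proj(p,[*q_,zb+z]) for q_ in C for z in(.05,.076)]
            H=cv2.convexHull(np.array(P,np.float32));M=cv2.moments(H);e=[M["m10"]/M["m00"],M["m01"]/M["m00"]]
            xy=xy+(onz(p,c,zb+.063)-onz(p,e,zb+.063))[:2]
        L.append((xy.round(4),round(r["confidence"],2),st[1:,4].max()))
    return L
E
python3 - <<'E'
from h import *
go([.46,.33,.36],down(.0755))
for n in("top","side"):
  for l in jarfit(camera(n)):print(n,l)
E
```

```text
shift [-0.0458 -0.3059  0.0902] turn [0.0001 0.     0.0033]
top (array([0.4519, 0.3473]), 0.73, np.int32(88))
top (array([0.5772, 0.3331]), 0.63, np.int32(80))
top (array([0.5092, 0.277 ]), 0.6, np.int32(73))
top (array([0.4558, 0.3961]), 0.57, np.int32(85))
side (array([0.5742, 0.3363]), 0.93, np.int32(121))
side (array([0.4538, 0.3989]), 0.9, np.int32(155))
side (array([0.4493, 0.3494]), 0.73, np.int32(133))
side (array([0.5065, 0.2794]), 0.64, np.int32(111))
```

```bash
python3 - <<'E'
from h import *
print(W(CASE,[[.032,-.06,.0],[-.032,-.06,0],[-.032,.06,0],[.032,.06,0]]).round(4))
go([.575,.334,.17],down(.0755))
E
```

```text
[[ 0.6421 -0.0177  0.    ]
 [ 0.5783 -0.0225  0.    ]
 [ 0.5693  0.0971  0.    ]
 [ 0.6331  0.1019  0.    ]]
shift [ 0.0692 -0.3008  0.2803] turn [ 0.0001 -0.      0.0033]
```

```bash
python3 -m jog '[[0.01,-0.05,0.03,0,0,0],[0.02,-0.1,0.06,0,0,0],[0.03,-0.15,0.1,0,0,0],[0.04,-0.2,0.14,0,0,0],[0.055,-0.25,0.18,0,0,0],[0.069,-0.301,0.22,0,0,0],[0.069,-0.301,0.26,0,0,0],[0.069,-0.301,0.28,0,0,0],[0.069,-0.301,0.28,0,0,0],[0.069,-0.301,0.28,0,0,0]]' 0.3 40; python3 - <<'E'
from h import *
p=camera("wrist");save(p,"w2.png",1.2)
for l in jarfit(p):print(l)
go([.575,.334,.082],down(.0755))
E
```

```text
clock: 6.5
ee_pos: [0.5755, 0.3342, 0.1717]
tcp_rot: [-3.138, -0.123, -0.003]
ft_force: [0.1, -0.5, -0.0]
grip_width: 0.0555
gripper_force: 0.0
(array([0.4678, 0.3468]), 0.87, np.int32(209))
(array([0.5906, 0.3391]), 0.82, np.int32(1))
(array([0.5067, 0.2828]), 0.63, np.int32(366))
shift [-0.0009  0.0002  0.0901] turn [-0.0009 -0.0029  0.0029]
```

View pics/w2.png

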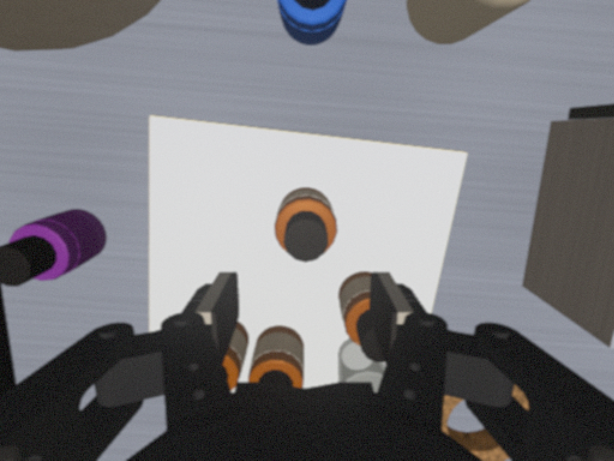

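```bash
python3 - <<'E'
from h import *
p=camera("wrist");print(onz(p,[306/1.2,237/1.2],.08),proj(p,[.575,.334,.08])*1.2)
E
python3 -m jog '[[0,0,0.03,0,0,0],[0,0,0.05,0,0,0],[0,0,0.07,0,0,0],[-0.001,0,0.08,0,0,0],[-0.001,0,0.09,0,0,0],[-0.001,0,0.09,0,0,0],[-0.001,0,0.09,0,0,0],[-0.001,0,0.09,0,0,0],[-0.001,0,0.09,0,0,0],[-0.001,0,0.09,0,0,0]]'
python3 -m jog '[[0,0,0,0,0,0],[0,0,0,0,0,0],[0,0,0,0,0,0],[0,0,0,0,0,0],[0,0,0,0,0,0],[0,0,0,0,0,0],[0,0,-0.02,0,0,0],[0,0,-0.06,0,0,0],[0,0,-0.1,0,0,0],[0,0,-0.15,0,0,0]]' -1 40
python3 - <<'E'
from h import *
go([.6421,-.0177,.225],down(.0755))
E
```

```text
[0.57915822 0.33296368 0.08      ] [303.79644021 243.30632611]
clock: 7.9
ee_pos: [0.5739, 0.3341, 0.0804]
tcp_rot: [-3.139, -0.124, -0.0]
ft_force: [0.1, 0.1, -0.3]
grip_width: 0.0552
gripper_force: 0.0
clock: 9.15
ee_pos: [0.5732, 0.3339, 0.2302]
tcp_rot: [3.138, 0.124, -0.004]
ft_force: [0.7, -0.2, -1.0]
grip_width: 0.0265
gripper_force: 39.5
shift [0.041  0.356  0.0053] turn [0.0008 0.0027 0.0033]
```

```bash
python3 -m jog '[[0.005,0.05,0,0,0,0],[0.01,0.1,0,0,0,0],[0.015,0.16,0,0,0,0],[0.02,0.22,0,0,0,0],[0.025,0.28,0,0,0,0],[0.03,0.32,0,0,0,0],[0.037,0.356,0,0,0,0],[0.037,0.356,0,0,0,0],[0.037,0.356,0,0,0,0],[0.037,0.356,0,0,0,0]]'
python3 -m jog '[[0,0,0.02,0,0,0],[0,0,0.04,0,0,0],[0,0,0.06,0,0,0],[0,0,0.08,0,0,0],[0,0,0.1,0,0,0],[0,0,0.12,0,0,0],[0,0,0.13,0,0,0],[0,0,0.13,0,0,0],[0,0,0.13,0,0,0],[0,0,0.13,0,0,0]]'
python3 - <<'E'
from h import *
go([.6381,-.0177,.0935],down(.0755))
go([.509,.277,.17],down(.0755))
E
```

```text
clock: 10.4
ee_pos: [0.6385, -0.0166, 0.2302]
tcp_rot: [-3.139, -0.126, 0.001]
ft_force: [0.7, 0.0, -1.5]
grip_width: 0.0272
gripper_force: 39.6
clock: 11.65
ee_pos: [0.6392, -0.018, 0.1012]
tcp_rot: [3.139, 0.124, 0.002]
ft_force: [-0.5, 0.3, -1.3]
grip_width: 0.027
gripper_force: 39.6
shift [-0.0011 -0.0003  0.0077] turn [ 0.0005 -0.0016  0.0034]
shift [-0.1064 -0.3043 -0.0691] turn [ 0.0005 -0.0016  0.0034]
```

```bash
python3 -m jog '[[0,0,0.002,0,0,0],[0,0,0.004,0,0,0],[0,0,0.006,0,0,0],[0,0,0.008,0,0,0],[0,0,0.008,0,0,0],[0,0,0.008,0,0,0],[0,0,0.008,0,0,0],[0,0,0.008,0,0,0],[0,0,0.008,0,0,0],[0,0,0.008,0,0,0]]'
python3 -m jog '[[0,0,0,0,0,0],[0,0,0,0,0,0],[0,0,0,0,0,0],[0,0,-0.01,0,0,0],[0,0,-0.03,0,0,0],[0,0,-0.06,0,0,0],[0,0,-0.1,0,0,0],[0,0,-0.1,0,0,0],[-0.02,-0.05,-0.1,0,0,0],[-0.04,-0.1,-0.1,0,0,0]]' -0.1
python3 -m jog '[[-0.02,-0.06,0,0,0,0],[-0.04,-0.12,0,0,0,0],[-0.055,-0.17,0,0,0,0],[-0.066,-0.204,0.01,0,0,0],[-0.066,-0.204,0.02,0,0,0],[-0.066,-0.204,0.02,0,0,0],[-0.066,-0.204,0.02,0,0,0],[-0.066,-0.204,0.02,0,0,0],[-0.066,-0.204,0.02,0,0,0],[-0.066,-0.204,0.02,0,0,0]]' 0.3
python3 - <<'E'
from h import *
for l in jarfit(camera("top")):print(l)
go([.509,.277,.081],down(.0755))
E
```

```text
clock: 12.9
ee_pos: [0.6388, -0.018, 0.0924]
tcp_rot: [3.139, 0.124, 0.0]
ft_force: [-0.2, -1.2, 1.0]
grip_width: 0.0264
gripper_force: 39.8
clock: 14.15
ee_pos: [0.5901, 0.0792, 0.1918]
tcp_rot: [-3.139, -0.121, 0.001]
ft_force: [-0.3, 1.8, -0.7]
grip_width: 0.0385
gripper_force: 0.0
clock: 15.4
ee_pos: [0.5093, 0.2765, 0.1724]
tcp_rot: [3.139, 0.123, 0.0]
ft_force: [-0.0, -0.0, -0.2]
grip_width: 0.0553
gripper_force: 0.0
(array([ 0.6449, -0.0198]), 0.69, np.int32(71))
(array([0.4524, 0.3475]), 0.68, np.int32(80))
(array([0.4558, 0.3961]), 0.67, np.int32(85))
(array([0.5063, 0.2694]), 0.42, np.int32(20))
shift [-0.0002 -0.0003  0.0913] turn [ 0.0001 -0.0001  0.0031]
```

```bash
python3 -m jog '[[0,0,0.03,0,0,0],[0,0,0.05,0,0,0],[0,0,0.07,0,0,0],[0,0,0.08,0,0,0],[0,0,0.09,0,0,0],[0,0,0.091,0,0,0],[0,0,0.091,0,0,0],[0,0,0.091,0,0,0],[0,0,0.091,0,0,0],[0,0,0.091,0,0,0]]'
python3 -m jog '[[0,0,0,0,0,0],[0,0,0,0,0,0],[0,0,0,0,0,0],[0,0,0,0,0,0],[0,0,0,0,0,0],[0,0,0,0,0,0],[0,0,-0.02,0,0,0],[0.01,0,-0.06,0,0,0],[0.03,0,-0.1,0,0,0],[0.05,0,-0.15,0,0,0]]' -1 40
python3 - <<'E'
from h import *
go([.5783,-.0225,.23],down(.0755))
E
```

```text
clock: 16.75
ee_pos: [0.5092, 0.2768, 0.0815]
tcp_rot: [-3.139, -0.124, -0.001]
ft_force: [0.7, -0.1, -0.3]
grip_width: 0.0552
gripper_force: 0.0
clock: 18.0
ee_pos: [0.5588, 0.2804, 0.2313]
tcp_rot: [3.138, 0.124, -0.004]
ft_force: [0.0, 0.5, -1.4]
grip_width: 0.0264
gripper_force: 39.5
shift [-0.0044  0.3035  0.0016] turn [0.0011 0.0029 0.0033]
```

Same carry, lower, release; then go to J3 turned 90°.

```bash
python3 -m jog '[[0,0.05,0,0,0,0],[0,0.1,0,0,0,0],[0,0.15,0,0,0,0],[0,0.2,0,0,0,0],[-0.002,0.25,0,0,0,0],[-0.004,0.28,0,0,0,0],[-0.004,0.304,0,0,0,0],[-0.004,0.304,0,0,0,0],[-0.004,0.304,0.02,0,0,0],[-0.004,0.304,0.04,0,0,0]]'
python3 -m jog '[[0,0,0.02,0,0,0],[0,0,0.04,0,0,0],[0,0,0.06,0,0,0],[0,0,0.08,0,0,0],[0,0,0.085,0,0,0],[0,0,0.09,0,0,0],[0,0,0.095,0,0,0],[0,0,0.095,0,0,0],[0,0,0.095,0,0,0],[0,0,0.095,0,0,0]]'
python3 - <<'E'
from h import *
go([.5783,-.0225,.0935],down(.0755))
E
```

```text
clock: 19.25
ee_pos: [0.5787, -0.0217, 0.1906]
tcp_rot: [-3.139, -0.125, 0.0]
ft_force: [-0.6, 0.1, -1.4]
grip_width: 0.0263
gripper_force: 39.7
clock: 20.5
ee_pos: [0.5791, -0.0227, 0.0966]
tcp_rot: [3.139, 0.124, 0.001]
ft_force: [0.4, -0.7, -0.6]
grip_width: 0.0267
gripper_force: 39.7
shift [-0.0008 -0.0003  0.0031] turn [ 0.0002 -0.0006  0.0032]
```

```bash
python3 -m jog '[[0,0,0.0015,0,0,0],[0,0,0.003,0,0,0],[0,0,0.0035,0,0,0],[0,0,0.0035,0,0,0],[0,0,0.0035,0,0,0],[0,0,0.0035,0,0,0],[0,0,0.0035,0,0,0],[0,0,0.0035,0,0,0],[0,0,0.0035,0,0,0],[0,0,0.0035,0,0,0]]'
python3 -m jog '[[0,0,0,0,0,0],[0,0,0,0,0,0],[0,0,0,0,0,0],[0,0,-0.01,0,0,0],[0,0,-0.03,0,0,0],[0,0,-0.06,0,0,0],[0,0,-0.1,0,0,0],[0,0,-0.1,0,0,0],[0,-0.05,-0.1,0,0,0],[0,-0.1,-0.1,0,0,0]]' -0.1
python3 - <<'E'
from h import *
print(sense()["joint_pos"])
go([.452,.3475,.17],down(.0755-1.57))
go([.452,.3475,.17],down(.0755+1.57))
E
```

```text
clock: 21.75
ee_pos: [0.5791, -0.0226, 0.0934]
tcp_rot: [3.139, 0.124, 0.001]
ft_force: [-1.4, 1.4, 6.4]
grip_width: 0.0267
gripper_force: 40.4
clock: 23.0
ee_pos: [0.5707, 0.0776, 0.1925]
tcp_rot: [-3.139, -0.121, 0.001]
ft_force: [-0.0, -0.2, 0.4]
grip_width: 0.0386
gripper_force: 0.0
[ 2.15061775e-03  4.90050985e-01  1.47437552e+00 -5.51401008e-06
  1.17765765e+00  1.49602900e+00]
shift [-0.0976 -0.2782  0.0225] turn [4.0000e-04 4.0000e-04 1.5714e+00]
shift [-0.0976 -0.2782  0.0225] turn [-4.0000e-04  4.0000e-04 -1.5686e+00]
```

```bash
python3 -m jog '[[-0.01,-0.04,0,0,0,-0.15],[-0.02,-0.08,0,0,0,-0.3],[-0.035,-0.12,0,0,0,-0.45],[-0.05,-0.16,0,0,0,-0.62],[-0.065,-0.2,0,0,0,-0.8],[-0.08,-0.24,0,0,0,-0.98],[-0.0976,-0.278,0,0,0,-1.15],[-0.0976,-0.278,0.01,0,0,-1.32],[-0.0976,-0.278,0.02,0,0,-1.47],[-0.0976,-0.278,0.0225,0,0,-1.57]]' 0.3
python3 - <<'E'
from h import *
for l in jarfit(camera("top")):print(l)
go([.452,.3475,.081],down(.0755+1.57))
E
```

```text
clock: 24.25
ee_pos: [0.4511, 0.3463, 0.169]
tcp_rot: [-2.128, -2.31, 0.004]
ft_force: [0.2, -0.6, 0.7]
grip_width: 0.0554
gripper_force: 0.0
(array([ 0.6449, -0.0199]), 0.79, np.int32(70))
(array([ 0.5811, -0.0235]), 0.54, np.int32(62))
(array([0.452 , 0.3473]), 0.48, np.int32(87))
shift [0.0013 0.0009 0.0884] turn [-0.0016  0.0009  0.0041]
```

```bash
python3 -m jog '[[0.001,0.001,0.03,0,0,0],[0.001,0.001,0.05,0,0,0],[0.001,0.001,0.07,0,0,0],[0.001,0.001,0.08,0,0,0],[0.001,0.001,0.088,0,0,0],[0.001,0.001,0.088,0,0,0],[0.001,0.001,0.088,0,0,0],[0.001,0.001,0.088,0,0,0],[0.001,0.001,0.088,0,0,0],[0.001,0.001,0.088,0,0,0]]'
python3 -m jog '[[0,0,0,0,0,0],[0,0,0,0,0,0],[0,0,0,0,0,0],[0,0,0,0,0,0],[0,0,0,0,0,0],[0,0,0,0,0,0],[0,0,-0.02,0,0,0],[0,0,-0.06,0,0,0],[0,0,-0.1,0,0,0],[0,0,-0.15,0,0,0]]' -1 40
python3 - <<'E'
from h import *
go([.5693,.0971,.23],down(.0755))
E
```

```text
clock: 25.6
ee_pos: [0.4529, 0.3476, 0.0825]
tcp_rot: [2.133, 2.306, 0.0]
ft_force: [-0.8, -0.0, -0.2]
grip_width: 0.0552
gripper_force: 0.0
clock: 26.85
ee_pos: [0.4524, 0.3472, 0.2325]
tcp_rot: [-2.133, -2.306, 0.003]
ft_force: [0.3, -0.1, -2.2]
grip_width: 0.0263
gripper_force: 39.5
shift [-0.2584  0.0971  0.0026] turn [-5.0000e-04  2.3000e-03  1.5732e+00]
```

```bash
python3 -m jog '[[-0.01,0.02,0,0,0,0.12],[-0.03,0.05,0,0,0,0.28],[-0.06,0.08,0,0,0,0.45],[-0.09,0.097,0,0,0,0.62],[-0.12,0.097,0,0,0,0.8],[-0.15,0.097,0,0,0,0.98],[-0.18,0.097,0,0,0,1.15],[-0.21,0.097,0,0,0,1.32],[-0.24,0.097,0,0,0,1.47],[-0.2584,0.097,0,0,0,1.573]]'
python3 -m jog '[[0,0,0.0,0,0,0],[0,0,0.0,0,0,0],[0,0,0.02,0,0,0],[0,0,0.04,0,0,0],[0,0,0.06,0,0,0],[0,0,0.08,0,0,0],[0,0,0.1,0,0,0],[0,0,0.12,0,0,0],[0,0,0.13,0,0,0],[0,0,0.13,0,0,0]]'
python3 - <<'E'
from h import *
go([.5693,.0971,.0955],down(.0755))
E
```

```text
clock: 28.1
ee_pos: [0.5697, 0.0959, 0.2318]
tcp_rot: [3.139, 0.111, -0.001]
ft_force: [-0.4, 0.3, -1.6]
grip_width: 0.0266
gripper_force: 39.6
clock: 29.35
ee_pos: [0.5693, 0.0981, 0.1018]
tcp_rot: [3.139, 0.121, -0.002]
ft_force: [-0.5, 0.3, -0.5]
grip_width: 0.0267
gripper_force: 39.6
shift [-0.0001  0.001   0.0063] turn [0.     0.0011 0.0018]
```

```bash
python3 -m jog '[[0,0.001,0.002,0,0,0],[0,0.001,0.004,0,0,0],[0,0.001,0.006,0,0,0],[0,0.001,0.007,0,0,0],[0,0.001,0.007,0,0,0],[0,0.001,0.007,0,0,0],[0,0.001,0.007,0,0,0],[0,0.001,0.007,0,0,0],[0,0.001,0.007,0,0,0],[0,0.001,0.007,0,0,0]]'
python3 -m jog '[[0,0,0,0,0,0],[0,0,0,0,0,0],[0,0,0,0,0,0],[0,0,-0.01,0,0,0],[0,0,-0.03,0,0,0],[0,0,-0.06,0,0,0],[0,0,-0.1,0,0,0],[0,0,-0.1,0,0,0],[0,-0.05,-0.1,0,0,0],[0,-0.1,-0.1,0,0,0]]' -0.1
python3 - <<'E'
from h import *
for l in jarfit(camera("top")):print(l)
go([.4558,.3965,.17],down(.0755))
E
```

```text
clock: 30.6
ee_pos: [0.5697, 0.0965, 0.0953]
tcp_rot: [3.139, 0.119, 0.0]
ft_force: [0.6, -1.0, -1.3]
grip_width: 0.0266
gripper_force: 39.6
clock: 31.85
ee_pos: [0.5619, 0.1968, 0.1951]
tcp_rot: [3.139, 0.116, -0.001]
ft_force: [0.1, 0.3, -0.4]
grip_width: 0.0381
gripper_force: 0.0
(array([0.456 , 0.3962]), 0.75, np.int32(86))
(array([ 0.6451, -0.0199]), 0.66, np.int32(68))
(array([ 0.5816, -0.0229]), 0.54, np.int32(58))
(array([0.5717, 0.0991]), 0.49, np.int32(56))
(array([0.5368, 0.0338]), 0.42, np.int32(69))
shift [-0.0891 -0.2039  0.0252] turn [-0.0013  0.0007  0.0047]
```

```bash
python3 -m jog '[[-0.02,-0.05,0,0,0,0],[-0.04,-0.1,0,0,0,0],[-0.06,-0.15,0,0,0,0],[-0.08,-0.19,0,0,0,0],[-0.089,-0.204,0,0,0,0],[-0.089,-0.204,0.02,0,0,0],[-0.089,-0.204,0.06,0,0,0],[-0.089,-0.204,0.09,0,0,0],[-0.089,-0.204,0.1,0,0,0],[-0.089,-0.204,0.1,0,0,0]]' 0.3
python3 - <<'E'
from h import *
go([.4558,.3965,.081],down(.0755))
E
```

```text
clock: 33.2
ee_pos: [0.4583, 0.3923, 0.0951]
tcp_rot: [3.139, 0.118, -0.001]
ft_force: [0.2, 0.2, -0.7]
grip_width: 0.0552
gripper_force: 0.0
shift [-0.0022 -0.0044  0.0141] turn [ 0.0006  0.0006 -0.0004]
```

```bash
python3 -m jog '[[-0.001,-0.002,0.005,0,0,0],[-0.002,-0.003,0.01,0,0,0],[-0.002,-0.003,0.014,0,0,0],[-0.002,-0.003,0.014,0,0,0],[-0.002,-0.003,0.014,0,0,0],[-0.002,-0.003,0.014,0,0,0],[-0.002,-0.003,0.014,0,0,0],[-0.002,-0.003,0.014,0,0,0],[-0.002,-0.003,0.014,0,0,0],[-0.002,-0.003,0.014,0,0,0]]'
python3 -m jog '[[0,0,0,0,0,0],[0,0,0,0,0,0],[0,0,0,0,0,0],[0,0,0,0,0,0],[0,0,0,0,0,0],[0,0,0,0,0,0],[0,0,-0.02,0,0,0],[0,0,-0.06,0,0,0],[0.02,0,-0.1,0,0,0],[0.04,0,-0.15,0,0,0]]' -1 40
python3 - <<'E'
from h import *
go([.6331,.1019,.23],down(.0755))
E
```

```text
clock: 34.45
ee_pos: [0.4557, 0.3957, 0.0813]
tcp_rot: [3.139, 0.119, 0.0]
ft_force: [0.5, -0.9, 0.1]
grip_width: 0.0553
gripper_force: 0.0
clock: 35.7
ee_pos: [0.4954, 0.3984, 0.2314]
tcp_rot: [3.138, 0.119, -0.004]
ft_force: [0.2, 0.2, -1.0]
grip_width: 0.0269
gripper_force: 39.5
shift [0.1148 0.3061 0.0016] turn [0.0016 0.0025 0.0005]
```

```bash
python3 -m jog '[[0.02,0.05,0,0,0,0],[0.04,0.1,0,0,0,0],[0.06,0.15,0,0,0,0],[0.08,0.2,0,0,0,0],[0.1,0.25,0,0,0,0],[0.115,0.29,0,0,0,0],[0.115,0.306,0,0,0,0],[0.115,0.306,0,0,0,0],[0.115,0.306,0.02,0,0,0],[0.115,0.306,0.04,0,0,0]]'
python3 -m jog '[[0,0,0.02,0,0,0],[0,0,0.04,0,0,0],[0,0,0.06,0,0,0],[0,0,0.08,0,0,0],[0,0,0.085,0,0,0],[0,0,0.09,0,0,0],[0,0,0.095,0,0,0],[0,0,0.095,0,0,0],[0,0,0.095,0,0,0],[0,0,0.095,0,0,0]]'
python3 - <<'E'
from h import *
go([.6331,.1019,.0934],down(.0755))
E
```

```text
clock: 36.95
ee_pos: [0.6328, 0.1044, 0.191]
tcp_rot: [-3.139, -0.122, -0.0]
ft_force: [0.5, 0.4, -1.4]
grip_width: 0.0262
gripper_force: 39.8
clock: 38.2
ee_pos: [0.6336, 0.1023, 0.0966]
tcp_rot: [3.139, 0.119, 0.001]
ft_force: [-0.2, -0.3, -1.8]
grip_width: 0.0268
gripper_force: 39.8
shift [-0.0005  0.0003  0.0032] turn [ 0.0001 -0.0006  0.0002]
```

```bash
python3 -m jog '[[0,0,0.0015,0,0,0],[0,0,0.003,0,0,0],[0,0,0.0035,0,0,0],[0,0,0.0035,0,0,0],[0,0,0.0035,0,0,0],[0,0,0.0035,0,0,0],[0,0,0.0035,0,0,0],[0,0,0.0035,0,0,0],[0,0,0.0035,0,0,0],[0,0,0.0035,0,0,0]]'
python3 -m jog '[[0,0,0,0,0,0],[0,0,0,0,0,0],[0,0,0,0,0,0],[0,0,-0.01,0,0,0],[0,0,-0.03,0,0,0],[0,0,-0.06,0,0,0],[0,0,-0.1,0,0,0],[0,0.03,-0.15,0,0,0],[-0.03,0.08,-0.2,0,0,0],[-0.06,0.13,-0.25,0,0,0]]' -0.1
python3 - <<'E'
from h import *
for l in jarfit(camera("top"),.016):print(l)
go([.44,-.30,.36],down(-.05))
E
```

```text
clock: 39.45
ee_pos: [0.6337, 0.1024, 0.0933]
tcp_rot: [3.139, 0.119, 0.001]
ft_force: [-1.2, 1.2, 6.7]
grip_width: 0.0269
gripper_force: 40.3
clock: 40.7
ee_pos: [0.5925, -0.0133, 0.3262]
tcp_rot: [3.139, 0.12, 0.002]
ft_force: [0.7, -0.0, 0.2]
grip_width: 0.0385
gripper_force: 0.0
(array([0.6341, 0.103 ]), 0.81, np.int32(69))
(array([0.5704, 0.0998]), 0.67, np.int32(50))
(array([ 0.5791, -0.022 ]), 0.45, np.int32(64))
(array([ 0.6318, -0.0176]), 0.4, np.int32(15))
shift [-0.1729  0.2722 -0.0299] turn [ 0.0033 -0.0099  0.1217]
```

```bash
python3 -m jog '[[-0.03,0.05,-0.02,0,0,0.02],[-0.06,0.1,-0.03,0,0,0.05],[-0.09,0.15,-0.03,0,0,0.08],[-0.12,0.2,-0.03,0,0,0.1],[-0.15,0.25,-0.03,0,0,0.12],[-0.17,0.272,-0.03,0,0,0.12],[-0.17,0.272,-0.03,0,0,0.12],[-0.17,0.272,-0.03,0,0,0.12],[-0.17,0.272,-0.03,0,0,0.12],[-0.17,0.272,-0.03,0,0,0.12]]'
python3 - <<'E'
from h import *
p=camera("wrist");save(p,"w3.png",1.5);np.savez("w3.npz",**{k:np.array(v) for k,v in p.items()})
for q in["lid","lid_handle","keeper"]:
  for r in cut_out(q,p):
    print(q,round(r["confidence"],2),np.round(r["centre"],1),r["pixels"].sum(),onz(p,r["centre"],.026).round(3))
E
```

```text
clock: 42.05
ee_pos: [0.4449, -0.2956, 0.3542]
tcp_rot: [-3.141, 0.067, -0.0]
ft_force: [0.6, -0.6, 0.7]
grip_width: 0.0387
gripper_force: 0.0
lid 0.73 [54.3 62.5] 7340 [ 0.586 -0.024  0.026]
lid 0.69 [272.7 105.1] 16395 [ 0.515 -0.327  0.026]
lid_handle 0.87 [269.9 104.6] 16408 [ 0.516 -0.323  0.026]
keeper 0.62 [270.7 108.2] 16629 [ 0.511 -0.324  0.026]
keeper 0.44 [ 10.8 121.7] 793 [0.509 0.057 0.026]
```

View pics/w3.png

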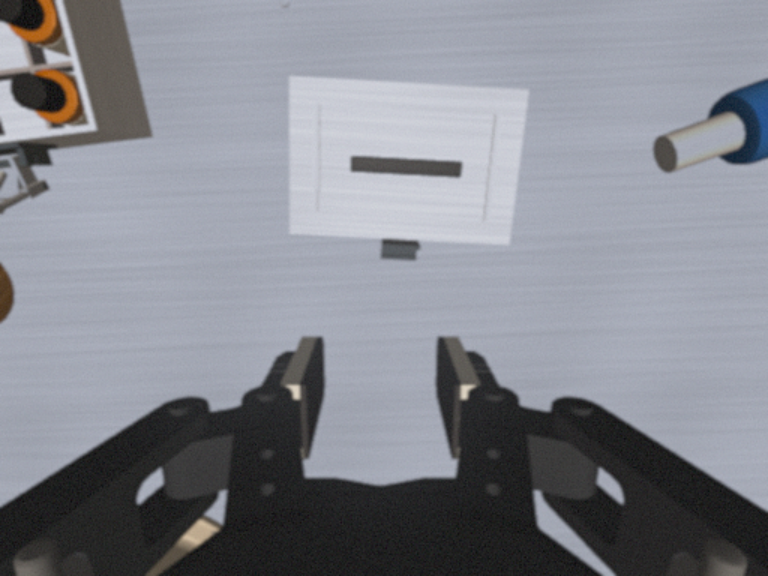

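```bash
cat > fitlid.py <<'E'
from h import *
from scipy.optimize import minimize
w={k:v for k,v in np.load("w3.npz").items()};t=camera("top")
cs=np.array([[288,75],[528,90],[510,245],[289,233]])/1.5
def cost(c,z):
  P=W(c,[[.079,.111,z],[.079,-.111,z],[-.067,-.111,z],[-.067,.111,z]])
  return sum(((proj(w,q)-k)**2).sum() for q,k in zip(P,cs))
for z in(.02,.026,.03,.034,.04):
  r=minimize(cost,[.5,-.31,-.06],args=(z,),method="Nelder-Mead");print(z,r.x,r.fun)
for z in(.022,.026,.03,.034,.038):
  inn=rect(.071,.109,z,60,.006);out=rect(.075,.113,z,60,.006)
  for n,p in(("w",w),("t",t)):
    f=lambda c:-(samp(p,W(c,inn)).mean()-samp(p,W(c,out)).mean())
    s=np.array([.5,-.31,-.06]) if n=="t" else r.x
    b=minimize(f,r.x,method="Nelder-Mead",options=dict(initial_simplex=r.x+np.array([[0,0,0],[.006,0,0],[0,.006,0],[0,0,.04]])-.001));print(n,z,b.x,b.fun)
def bar(c,z):
  return W(c,[[.004+dx,dy,z] for dx in(-.007,.007) for dy in(-.05,.05)])
c=[b.x]
for z0 in(.02,.028):
  print((np.array([proj(w,q) for q in bar(b.x,z0+.04)])*1.5).round())
E
python3 fitlid.py
```

```text
0.02 [ 0.50390827 -0.32174089 -0.09570323] 10.711643512628012
0.026 [ 0.50366265 -0.32142578 -0.09571715] 2.0741795522227506
0.03 [ 0.50349678 -0.32121542 -0.09583196] 3.0731805365449785
0.034 [ 0.5033222  -0.32100102 -0.0958457 ] 9.824741416656579
0.04 [ 0.50306632 -0.32068934 -0.09592645] 31.433143069091773
w 0.022 [ 0.50378893 -0.3217122  -0.09571958] -27.632080078125
t 0.022 [ 0.50604935 -0.32256994 -0.09707509] -25.272361755371094
w 0.026 [ 0.50384985 -0.32130963 -0.09525159] -30.908233642578125
t 0.026 [ 0.50566588 -0.3214375  -0.09659489] -24.89361572265625
w 0.03 [ 0.50397192 -0.32072942 -0.0959164 ] -29.667953491210938
t 0.03 [ 0.50537464 -0.32064239 -0.09563931] -24.24481964111328
w 0.034 [ 0.50408462 -0.32099939 -0.09394503] -24.692214965820312
t 0.034 [ 0.50485482 -0.31957869 -0.09623495] -23.310279846191406
w 0.038 [ 0.50464855 -0.31813982 -0.09144844] -19.0255126953125
t 0.038 [ 0.50459303 -0.31872631 -0.09334953] -22.290626525878906
[[458. 176.]
 [347. 171.]
 [459. 160.]
 [347. 155.]]
[[459. 177.]
 [346. 171.]
 [461. 160.]
 [346. 154.]]
```

```bash
cat >> h.py <<'E'
LID=(.5045,-.3213,-.0957)
E
python3 - <<'E'
from h import *
go([.5085,-.3217,.15],down(-.0957+np.pi/2))
E
```

```text
shift [0.0651 0.0226 0.2042] turn [ 1.0000e-04  0.0000e+00 -1.5189e+00]
```

```bash
python3 -m jog '[[0.005,0.002,0.02,0,0,-0.15],[0.012,0.004,0.04,0,0,-0.32],[0.02,0.006,0.06,0,0,-0.5],[0.028,0.009,0.08,0,0,-0.68],[0.036,0.012,0.1,0,0,-0.86],[0.044,0.015,0.12,0,0,-1.04],[0.052,0.018,0.14,0,0,-1.2],[0.06,0.02,0.16,0,0,-1.36],[0.065,0.0225,0.18,0,0,-1.519],[0.065,0.0225,0.2,0,0,-1.519]]'
python3 - <<'E'
from h import *
p=camera("wrist");save(p,"w4.png",1.2)
L=W(LID,[[.004+dx,dy,.06] for dx in(-.007,.007) for dy in(-.05,.05)])
print(sense()["joint_pos"],[(proj(p,q)*1.2).round() for q in L])
go([.5085,-.3217,.06],down(-.0957+np.pi/2))
E
```

```text
clock: 43.55
ee_pos: [0.5086, -0.322, 0.1534]
tcp_rot: [2.323, 2.114, -0.0]
ft_force: [0.1, 0.6, 0.1]
grip_width: 0.0383
gripper_force: 0.0
[-6.91816884e-01  5.76728989e-01  1.44794042e+00 -3.86865754e-05
  1.12167163e+00 -5.96024100e-01] [array([292., 313.]), array([291., 158.]), array([314., 313.]), array([315., 158.])]
shift [-0.0008  0.0016  0.0905] turn [-0.0039 -0.0026 -0.0001]
```

View pics/w4.png

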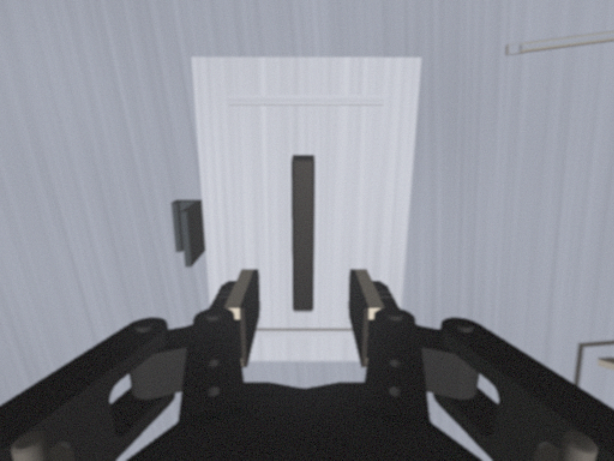

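```bash
python3 -m jog '[[0,0.001,0.03,0,0,0],[0,0.001,0.05,0,0,0],[-0.001,0.001,0.07,0,0,0],[-0.001,0.001,0.08,0,0,0],[-0.001,0.001,0.088,0,0,0],[-0.001,0.001,0.0905,0,0,0],[-0.001,0.001,0.0905,0,0,0],[-0.001,0.001,0.0905,0,0,0],[-0.001,0.001,0.0905,0,0,0],[-0.001,0.001,0.0905,0,0,0]]'
python3 -m jog '[[0,0,0,0,0,0],[0,0,0,0,0,0],[0,0,0,0,0,0],[0,0,0,0,0,0],[0,0,0,0,0,0],[0,0,0,0,0,0],[0,0,0,0,0,0],[0,0,0,0,0,0],[0,0,0,0,0,0],[0,0,0,0,0,0]]' -1 90
python3 -c "
from h import *
go([.5085,-.3217,.06],down(-.0957+np.pi/2))"
```

```text
clock: 44.85
ee_pos: [0.5092, -0.323, 0.0639]
tcp_rot: [2.325, 2.112, 0.0]
ft_force: [0.2, 0.5, 0.5]
grip_width: 0.0384
gripper_force: 0.0
clock: 46.1
ee_pos: [0.5089, -0.3229, 0.064]
tcp_rot: [-2.325, -2.112, 0.0]
ft_force: [-2.9, 1.0, 5.2]
grip_width: 0.0122
gripper_force: 88.5
shift [ 0.0011 -0.0006  0.004 ] turn [-0.0003  0.0001 -0.0003]
```

```bash
cat >> h.py <<'E'
def lidgo(th,X,Z,Y=0,hx=.0011,hz=.010,show=True,case=CASE):
    "TCP pose so that lid_rear is at case (X,Z), tilt th; mm"
    c,s=np.cos(th),np.sin(th)
    H=np.array([X/1000+(-.075*c+.031*s),Y/1000,Z/1000+.075*s+.031*c])
    k,q=np.cos(case[2]),np.sin(case[2]);C=np.array([[k,-q,0],[q,k,0],[0,0,1]])
    L=np.array([[c,0,s],[0,1,0],[-s,0,c]])
    T=C@L@np.array([[0,1,0],[1,0,0],[0,0,-1.]])
    h=W(case,H)[0];p=h-T@np.array([hx,0,hz])
    if show: print(th,X,Z,p.round(4));go(p,T)
    return p,T
E
python3 - <<'E'
from h import *
lidgo(.35,79-45*np.cos(.35),101+45*np.sin(.35)+8)
lidgo(.35,79,101)
E
```

```text
0.35 36.72822792186795 124.4304013354953 [0.5862 0.0371 0.1887]
shift [ 0.3657  0.0423 -0.1247] turn [ 0.3489 -0.03   -0.1697]
0.35 79 101 [0.6283 0.0403 0.1652]
shift [ 0.373   0.084  -0.1013] turn [ 0.3489 -0.03   -0.1697]
```

```bash
python3 -m jog '[[0,0,-0.01,0,0,0],[0,0,-0.03,0,0,0],[0,0,-0.06,0,0,0],[0,0,-0.1,0,0,0],[0,0,-0.14,0,0,0],[0,0,-0.18,0,0,0],[0,0,-0.21,0,0,0],[0,0,-0.23,0,0,0],[0,0,-0.23,0,0,0],[0,0,-0.23,0,0,0]]'
python3 - <<'E'
from h import *
p=camera("wrist");save(p,"w5.png",1.0)
lidgo(.35,79-45*np.cos(.35),101+45*np.sin(.35)+50)
E
```

```text
clock: 47.35
ee_pos: [0.5087, -0.3225, 0.2922]
tcp_rot: [-2.324, -2.111, 0.001]
ft_force: [-0.3, -0.3, -4.7]
grip_width: 0.0119
gripper_force: 88.3
0.35 36.72822792186795 166.4304013354953 [0.5862 0.0371 0.2307]
shift [0.3653 0.0428 0.0618] turn [ 0.3469 -0.0318 -0.1694]
```

View pics/w5.png

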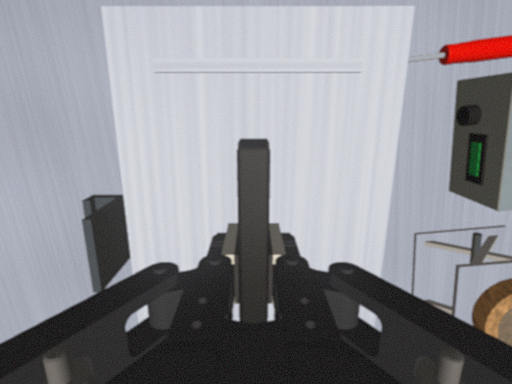

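```bash
python3 -m jog '[[0.03,0.004,0,0.03,0,-0.01],[0.07,0.008,0,0.06,-0.005,-0.03],[0.11,0.012,0,0.1,-0.01,-0.05],[0.15,0.016,0,0.14,-0.013,-0.07],[0.19,0.02,0,0.18,-0.017,-0.09],[0.23,0.026,0.0,0.22,-0.02,-0.11],[0.27,0.032,0.01,0.26,-0.024,-0.13],[0.31,0.037,0.03,0.3,-0.028,-0.15],[0.345,0.041,0.05,0.33,-0.03,-0.165],[0.365,0.043,0.062,0.347,-0.032,-0.169]]'
python3 - <<'E'
from h import *
lidgo(.35,79-45*np.cos(.35),101+45*np.sin(.35)+8)
a=camera("side");save(a,"s2.png",1.5)
p=camera("top")
for l in jarfit(p,.016):print(l)
E
```

```text
clock: 48.65
ee_pos: [0.5867, 0.038, 0.2292]
tcp_rot: [-1.957, -2.113, 0.377]
ft_force: [-0.2, -1.0, -5.1]
grip_width: 0.0116
gripper_force: 88.2
0.35 36.72822792186795 124.4304013354953 [0.5862 0.0371 0.1887]
shift [-0.0008  0.0134  0.0383] turn [-0.0015  0.0021  0.0007]
```

View pics/s2.png

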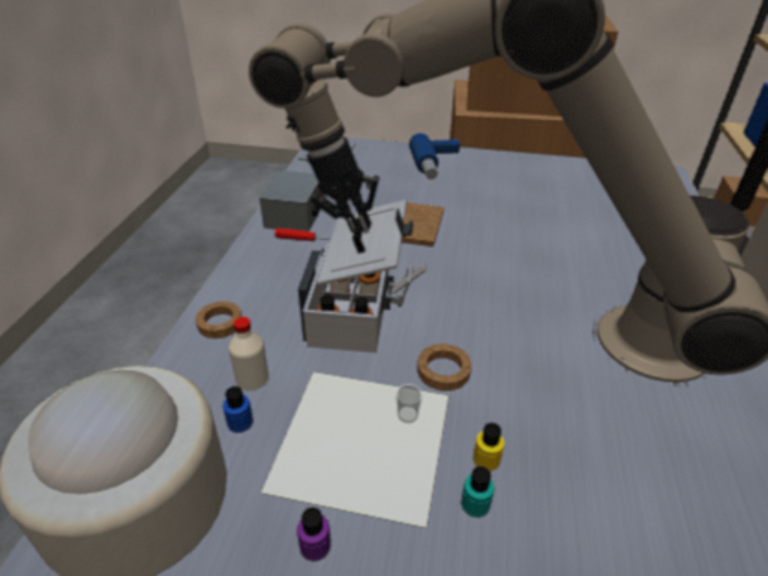

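```bash
python3 -m jog '[[0,0.002,0.006,0,0,0],[0,0.004,0.012,0,0,0],[0,0.007,0.02,0,0,0],[0,0.01,0.028,0,0,0],[-0.001,0.0134,0.038,0,0.002,0],[-0.001,0.0134,0.038,0,0.002,0],[-0.001,0.0134,0.038,0,0.002,0],[-0.001,0.0134,0.038,0,0.002,0],[-0.001,0.0134,0.038,0,0.002,0],[-0.001,0.0134,0.038,0,0.002,0]]'
python3 - <<'E'
from h import *
lidgo(.35,79-15*np.cos(.35),101+15*np.sin(.35))
lidgo(.35,79,101)
p=camera("side")
for P in [[.079,.111,0],[.079,-.111,0],[-.067,.111,0],[-.067,-.111,0]]: pass
def model(th,X,Z):
  c,s=np.cos(th),np.sin(th);o=np.array([X-79*c-3*s,0,Z+79*s-3*c])/1000
  return np.array([proj(p,W(CASE,o+np.array([c*x+s*z,y,-s*x+c*z]))[0]) for x,y,z in[(.079,.111,.006),(-.067,.111,.006),(-.067,-.111,.006),(.079,-.111,.006)]])
m=model(.35,36.7,124.4);print(m.round(1))
im=cv2.resize(p["pixels"],None,fx=4,fy=4,interpolation=cv2.INTER_CUBIC)
cv2.polylines(im,[(m*4+1.5).astype(int)],True,(0,0,255),1)
cv2.imwrite("pics/s3.png",im[520:1000,700:1250])
E
```

```text
clock: 50.05
ee_pos: [0.5867, 0.0352, 0.1915]
tcp_rot: [-1.961, -2.112, 0.372]
ft_force: [0.1, -0.0, -4.7]
grip_width: 0.0119
gripper_force: 88.3
0.35 64.90940930728931 106.14346711183177 [0.6143 0.0392 0.1704]
shift [0.002  0.0334 0.0104] turn [ 0.0023  0.0002 -0.0011]
0.35 79 101 [0.6283 0.0403 0.1652]
shift [0.002  0.0484 0.0104] turn [ 0.0023  0.0002 -0.0011]
[[211.2 199.5]
 [262.7 188.5]
 [269.3 144. ]
 [225.3 154.9]]
```

View pics/s3.png

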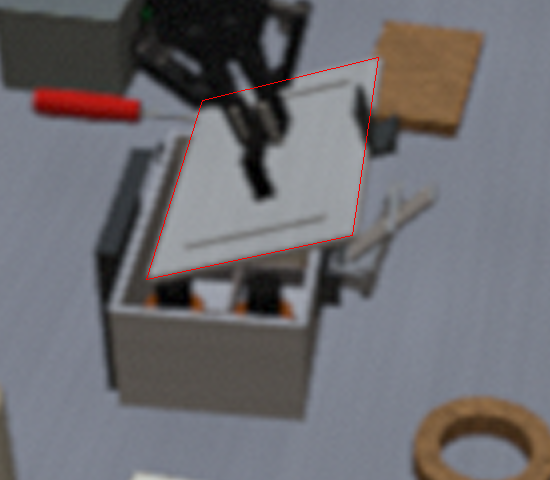

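```bash
python3 -m jog '[[0.001,0.005,0.003,0.002,0,0],[0.002,0.01,0.006,0.002,0,0],[0.002,0.015,0.008,0.002,0,0],[0.002,0.02,0.01,0.002,0,0],[0.002,0.025,0.0104,0.002,0,0],[0.002,0.03,0.0104,0.002,0,0],[0.002,0.033,0.0104,0.002,0,0],[0.002,0.033,0.0104,0.002,0,0],[0.002,0.033,0.0104,0.002,0,0],[0.002,0.033,0.0104,0.002,0,0]]'
python3 - <<'E'
from h import *
lidgo(.35,79,101)
E
```

```text
clock: 51.35
ee_pos: [0.6138, 0.0392, 0.1705]
tcp_rot: [-1.96, -2.111, 0.374]
ft_force: [-0.3, -0.2, -4.8]
grip_width: 0.0119
gripper_force: 88.4
0.35 79 101 [0.6283 0.0403 0.1652]
shift [ 0.0001  0.0155 -0.    ] turn [ 0.0001  0.0001 -0.0012]
```

```bash
python3 -m jog '[[0,0.002,0,0,0,0],[0,0.004,0,0,0,0],[0,0.006,0,0,0,0],[0,0.008,0,0,0,0],[0,0.01,0,0,0,0],[0,0.012,0,0,0,0],[0,0.014,0,0,0,0],[0,0.0155,0,0,0,0],[0,0.0155,0,0,0,0],[0,0.0155,0,0,0,0]]'
python3 - <<'E'
from h import *
for a in (.25,.15,.08,0): lidgo(a,79,103-2*a/.35)
E
```

```text
clock: 52.6
ee_pos: [0.6284, 0.0403, 0.1651]
tcp_rot: [-1.96, -2.111, 0.374]
ft_force: [-1.2, 1.0, -4.4]
grip_width: 0.0119
gripper_force: 88.4
0.25 79 101.57142857142857 [0.6222 0.0398 0.1599]
shift [ 0.    -0.004  0.007] turn [-1.001e-01  1.000e-04 -1.200e-03]
0.15 79 102.14285714285714 [0.6167 0.0394 0.1539]
shift [ 0.     -0.0071  0.0145] turn [-2.001e-01  2.000e-04 -1.200e-03]
0.08 79 102.54285714285714 [0.6133 0.0392 0.1494]
shift [ 0.     -0.0088  0.0199] turn [-2.701e-01  2.000e-04 -1.100e-03]
0 79 103.0 [0.6098 0.0389 0.144 ]
shift [ 0.     -0.0103  0.0262] turn [-3.501e-01  3.000e-04 -1.100e-03]
```

```bash
python3 -m jog '[[0,-0.0012,0.0022,-0.033,0,0],[0,-0.0026,0.0046,-0.066,0,0],[0,-0.004,0.007,-0.1,0,0],[0,-0.005,0.0095,-0.133,0,0],[0,-0.006,0.012,-0.166,0,0],[0,-0.0071,0.0145,-0.2,0,0],[0,-0.008,0.0172,-0.235,0,0],[0,-0.0088,0.0199,-0.27,0,0],[0,-0.0088,0.0199,-0.27,0,0],[0,-0.0088,0.0199,-0.27,0,0]]'
python3 - <<'E'
from h import *
lidgo(0,79,103)
lidgo(0,79,102)
E
```

```text
clock: 53.85
ee_pos: [0.6135, 0.0391, 0.1496]
tcp_rot: [-2.099, -2.262, 0.092]
ft_force: [-0.2, 0.3, -5.1]
grip_width: 0.0119
gripper_force: 88.4
0 79 103 [0.6098 0.0389 0.144 ]
shift [ 0.0001 -0.0032  0.0059] turn [-0.0804  0.0004 -0.0011]
0 79 102 [0.6098 0.0389 0.143 ]
shift [ 0.0001 -0.0032  0.0068] turn [-0.0804  0.0004 -0.0011]
```

```bash
python3 -m jog '[[0,-0.0008,0.0015,-0.02,0,0],[0,-0.0016,0.003,-0.04,0,0],[0,-0.0024,0.0045,-0.06,0,0],[0,-0.0032,0.006,-0.08,0,0],[0,-0.0032,0.006,-0.08,0,0],[0,-0.0032,0.006,-0.08,0,0],[0,-0.0032,0.006,-0.08,0,0],[0,-0.0032,0.006,-0.08,0,0],[0,-0.0032,0.006,-0.08,0,0],[0,-0.0032,0.006,-0.08,0,0]]'
python3 - <<'E'
from h import *
lidgo(0,79,103)
p=camera("side");save(p,"s4.png",1.2)
t=camera("top")
E
```

```text
clock: 55.1
ee_pos: [0.6096, 0.0389, 0.144]
tcp_rot: [2.137, 2.302, -0.001]
ft_force: [-5.4, 0.2, 5.4]
grip_width: 0.0117
gripper_force: 89.6
0 79 103 [0.6098 0.0389 0.144 ]
shift [ 0.      0.0002 -0.    ] turn [-0.0002  0.0005 -0.0011]
```

```bash
python3 -m jog '[[0,0,0,0,0,0],[0,0,0,0,0,0],[0,0,0,0,0,0],[0,0,0,0,0,0],[0,0,-0.01,0,0,0],[0,0,-0.03,0,0,0],[0,0,-0.06,0,0,0],[0,0,-0.1,0,0,0],[-0.0,-0.03,-0.14,0,0,0],[-0.0,-0.07,-0.18,0,0,0]]' -0.1 40
python3 - <<'E'
from h import *
from scipy.optimize import minimize
w=camera("wrist");t=camera("top");s=camera("side")
z=.106;inn=rect(.071,.109,z,60,.006);out=rect(.075,.113,z,60,.006)
for n,p in(("w",w),("t",t)):
  f=lambda c:-(samp(p,W(c,inn)).mean()-samp(p,W(c,out)).mean())
  c0=np.array(CASE);b=minimize(f,c0,method="Nelder-Mead",options=dict(initial_simplex=c0+np.array([[0,0,0],[.006,0,0],[0,.006,0],[0,0,.04]])-.001));print(n,b.x,b.fun)
for q in("latch","bail_bar","lever_tip","keeper"):
  for n,p in(("w",w),("t",t),("s",s)):
    for r in cut_out(q,p): print(q,n,round(r["confidence"],2),np.round(r["centre"],1),r["pixels"].sum())
a=cv2.resize(w["pixels"],None,fx=1.5,fy=1.5)
cs=cv2.resize(s["pixels"][130:260,180:330],None,fx=5,fy=5,interpolation=cv2.INTER_CUBIC)
cv2.imwrite("pics/w6.png",a);cv2.imwrite("pics/s5.png",cs[:600])
np.savez("w6.npz",**{k:np.array(v) for k,v in w.items()});np.savez("s6.npz",**{k:np.array(v) for k,v in s.items()})
E
```

```text
clock: 56.45
ee_pos: [0.5393, 0.0337, 0.3253]
tcp_rot: [2.136, 2.302, 0.0]
ft_force: [0.1, 0.6, 0.3]
grip_width: 0.0385
gripper_force: 0.0
w [0.5973609  0.0386094  0.07401104] -29.758590698242188
t [0.6013182  0.04619141 0.07593159] -10.880813598632812
latch w 0.98 [208.5 166.8] 1976
latch t 0.7 [183.5 121.5] 463
latch t 0.52 [266.  204.1] 209
latch s 0.76 [267.3 189.8] 203
latch s 0.7 [236.  185.6] 2393
bail_bar w 0.58 [206.3 170.8] 568
bail_bar w 0.4 [209.4 164.9] 2077
bail_bar w 0.22 [315.8 153.9] 23730
bail_bar t 0.55 [268.1 204.8] 75
bail_bar s 0.49 [269.9 180.2] 34
bail_bar s 0.46 [228.3 213.5] 1783
lever_tip w 0.77 [210.6 164.6] 2050
lever_tip w 0.19 [311.4 152.7] 23625
lever_tip t 0.81 [265.3 204.4] 259
lever_tip s 0.76 [270.1 188.3] 304
keeper w 0.61 [311.8 154.6] 23914
keeper t 0.73 [255.5 179.6] 701
keeper t 0.23 [159.4 201.3] 7022
keeper s 0.92 [237.2 188.3] 2366
```

View pics/w6.png

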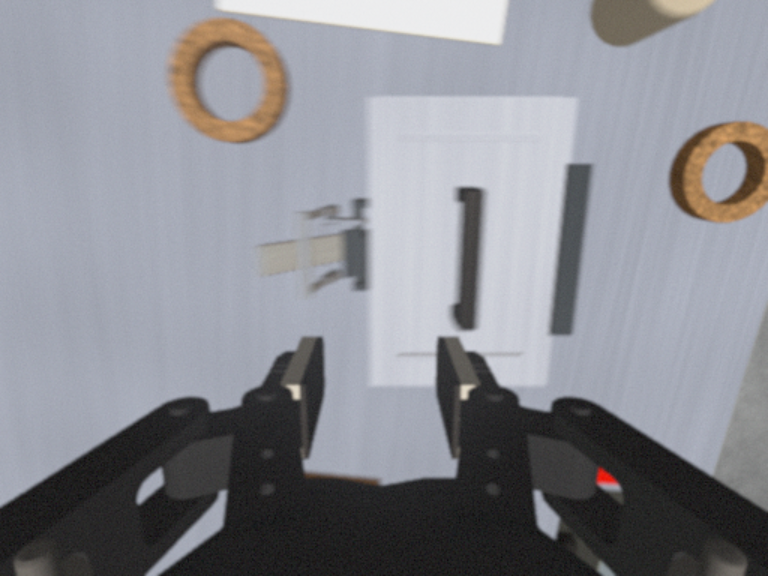

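View pics/s5.png

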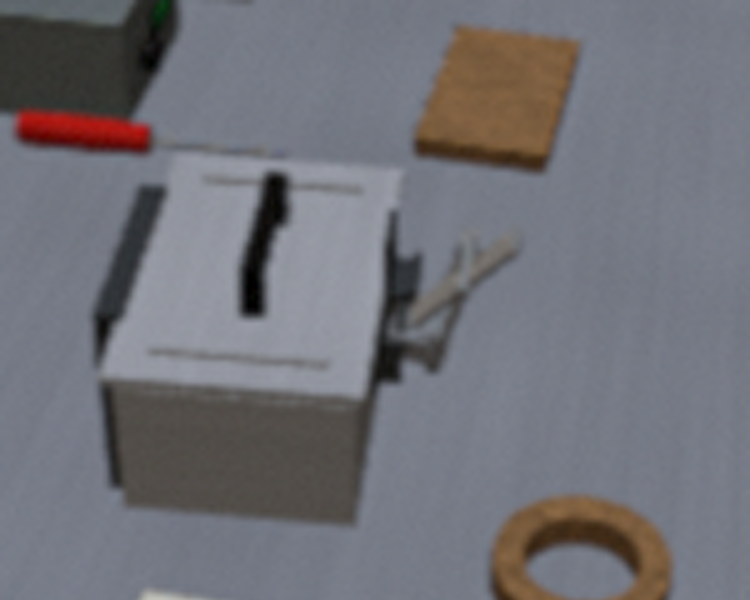

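```bash
python3 - <<'E'
from h import *
import pickle
w=camera("wrist");t=camera("top");s=camera("side")
pickle.dump([dict(x) for x in(w,t,s)],open("l.pkl","wb"))
im=cv2.resize(w["pixels"],None,fx=3,fy=3,interpolation=cv2.INTER_CUBIC)
def pts(q,bsw=None):
  f=np.pi/3-q;d=np.array([-np.cos(f),0,np.sin(f)]);n=np.array([np.sin(f),0,np.cos(f)])
  pv=np.array([-.081,0,.07]);tip=pv+.095*d;bar=pv+.0628*d+.007*n
  return tip,bar
for q,col in((.09,(0,0,255)),(.2,(0,255,0)),(.3,(255,0,0))):
  tip,bar=pts(q);y=np.array([0,.032,0]);y1=np.array([0,.011,0])
  print(q,tip*1e3,bar*1e3)
  for a,b in((bar-y,bar+y),(tip-y1,tip+y1)):
    A,B=[tuple((proj(w,W(CASE,v)[0])*3+1).astype(int)) for v in(a,b)];cv2.line(im,A,B,col,1)
# seated lid front corners
for y in(.111,-.111):
  A=tuple((proj(w,W(CASE,[-.067,y,.106])[0])*3+1).astype(int));cv2.circle(im,A,4,(0,0,255),1)
cv2.imwrite("pics/w7.png",im[150:800,300:1100])
go(W(CASE,[-.140,0,.20])[0],down(.0755));print(sense()["joint_pos"])
E
```

```text
0.09 [-135.70227997    0.          147.67020385] [-111.43801848    0.          125.37478696]
0.2 [-143.89816775    0.          141.1956494 ] [-117.3330041     0.          121.69867323]
0.3 [-150.69164383    0.          134.56062871] [-122.3127456     0.          117.81314726]
shift [ 0.0009 -0.074   0.1236] turn [3.0000e-04 4.0000e-04 1.5698e+00]
[-7.89968388e-02  3.29609455e-01  1.35630373e+00 -4.75636193e-04
  1.45571716e+00 -1.53435676e-01]
```

View pics/w7.png

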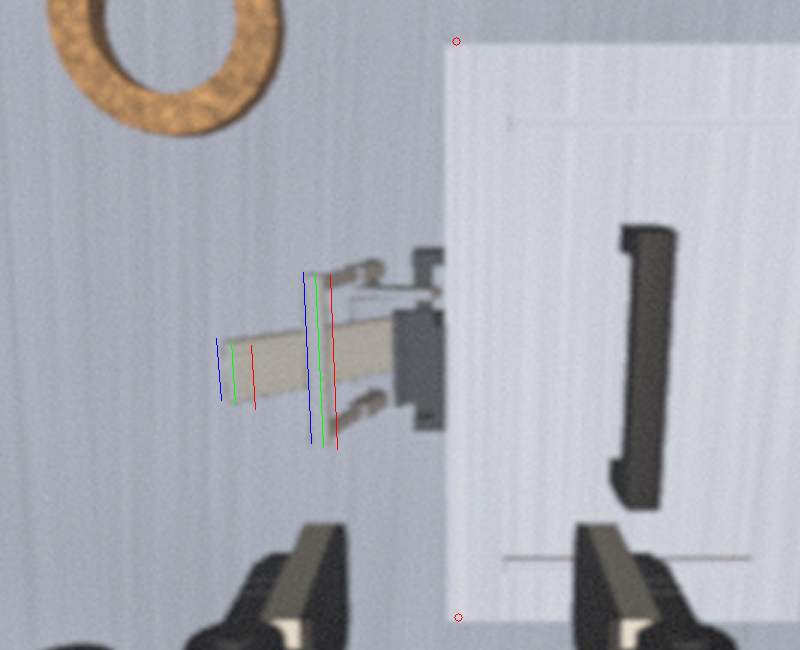

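```bash
python3 -m jog '[[0,-0.008,0,0,0,0.15],[0,-0.016,0,0,0,0.32],[0,-0.024,0,0,0,0.5],[0,-0.032,0,0,0,0.68],[0,-0.04,0.01,0,0,0.86],[0,-0.05,0.03,0,0,1.04],[0,-0.06,0.05,0,0,1.22],[0,-0.07,0.075,0,0,1.4],[0.001,-0.074,0.1,0,0,1.57],[0.001,-0.074,0.12,0,0,1.57]]' -0.2 40
python3 - <<'E'
from h import *
go(W(CASE,[-.142,0,.134])[0],down(.0755))
E
```

```text
clock: 58.6
ee_pos: [0.4656, 0.0292, 0.2029]
tcp_rot: [3.139, 0.115, -0.0]
ft_force: [-0.6, 0.5, -0.0]
grip_width: 0.0341
gripper_force: 0.0
shift [-0.0015  0.0001  0.0689] turn [ 0.0004  0.0003 -0.0022]
```

```bash
python3 -m jog '[[-0.0015,0,0.015,0,0,0],[-0.0015,0,0.03,0,0,0],[-0.0015,0,0.04,0,0,0],[-0.0015,0,0.05,0,0,0],[-0.0015,0,0.058,0,0,0],[-0.0015,0,0.064,0,0,0],[-0.0015,0,0.069,0,0,0],[-0.0015,0,0.069,0,0,0],[-0.0015,0,0.069,0,0,0],[-0.0015,0,0.069,0,0,0]]'
python3 - <<'E'
from h import *
p=camera("side");cs=cv2.resize(p["pixels"][130:260,200:350],None,fx=4,fy=4,interpolation=cv2.INTER_CUBIC)
cv2.imwrite("pics/s8.png",cs)
E
```

```text
clock: 59.85
ee_pos: [0.4647, 0.029, 0.1349]
tcp_rot: [3.139, 0.118, 0.001]
ft_force: [0.6, 0.5, 0.8]
grip_width: 0.0341
gripper_force: 0.0
```

View pics/s8.png

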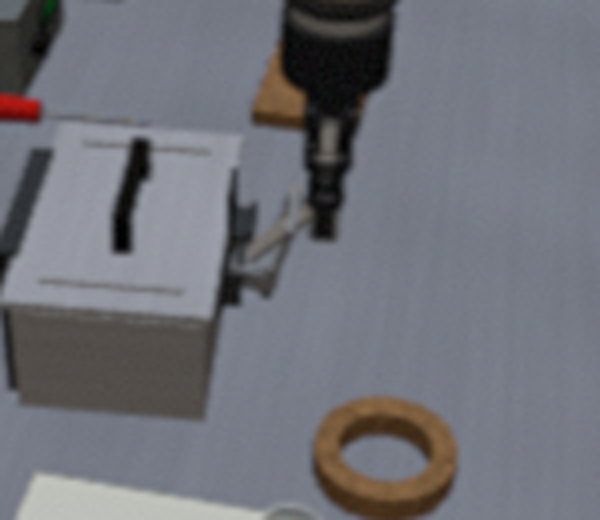

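```bash
python3 -m jog '[[0.004,0,0,0,0,0],[0.008,0,-0.001,0,0,0],[0.012,0,-0.002,0,0,0],[0.016,0,-0.003,0,0,0],[0.02,0,-0.004,0,0,0],[0.024,0,-0.004,0,0,0],[0.028,0,-0.004,0,0,0],[0.032,0,-0.004,0,0,0],[0.036,0,-0.004,0,0,0],[0.037,0,-0.004,0,0,0]]'
python3 -m jog '[[0.001,0,0,0,0,0],[0.001,0,0,0,0,0],[0,0,0,0,0,0],[-0.01,0,-0.01,0,0,0],[-0.03,0,-0.03,0,0,0],[-0.05,0,-0.06,0,0,0],[-0.05,0,-0.1,0,0,0],[-0.05,0,-0.15,0,0,0],[-0.05,0,-0.2,0,0,0],[-0.05,0,-0.2,0,0,0]]'
python3 -m jog '[[0,0,0,0,0,0],[0,0,0,0,0,0],[0,0,0,0,0,0],[0,0,0,0,0,0],[0,0,0,0,0,0],[0,0,0,0,0,0],[0,0,0,0,0,0],[0,0,0,0,0,0],[0,0,0,0,0,0],[0,0,0,0,0,0]]' -1
python3 - <<'E'
from h import *
w=camera("wrist");s=camera("side")
for q in("bail_bar","latch","lever_tip"):
  for n,p in(("w",w),("s",s)):
    for r in cut_out(q,p): print(q,n,round(r["confidence"],2),np.round(r["centre"],1),r["pixels"].sum())
for n,p in(("w",w),("s",s)):
  for P in([-.117,0,.122],[-.079,0,.118],[-.144,0,.141],[-.067,0,.106]): print(n,P,proj(p,W(CASE,P)[0]).round(1))
def crop(p,c,h,f): 
  x,y=c;return cv2.resize(p["pixels"][y-h:y+h,x-h:x+h],(f,f),interpolation=cv2.INTER_CUBIC)
a=proj(w,W(CASE,[-.1,0,.11])[0]).astype(int);b=proj(s,W(CASE,[-.1,0,.11])[0]).astype(int);print(a,b)
cv2.imwrite("pics/c1.png",np.hstack([crop(w,a,50,400),crop(s,b,35,400)]))
E
```

```text
clock: 61.15
ee_pos: [0.5017, 0.0318, 0.1386]
tcp_rot: [3.139, 0.118, 0.0]
ft_force: [0.0, 0.6, 0.4]
grip_width: 0.0341
gripper_force: 0.0
clock: 62.4
ee_pos: [0.4522, 0.028, 0.343]
tcp_rot: [3.138, 0.118, 0.014]
ft_force: [0.8, 0.4, -0.9]
grip_width: 0.0342
gripper_force: 0.0
clock: 63.65
ee_pos: [0.4515, 0.0281, 0.3386]
tcp_rot: [3.139, 0.118, -0.0]
ft_force: [1.0, -0.1, -0.0]
grip_width: -0.0
gripper_force: 0.0
bail_bar w 0.75 [254.4  99.8] 597
bail_bar s 0.62 [259.3 180.9] 80
bail_bar s 0.17 [233.  216.5] 1835
latch w 0.72 [249.6 120.8] 2030
latch w 0.58 [ 75.9 145.8] 1270
latch s 0.66 [263.7 190.2] 273
latch s 0.24 [241.  299.2] 8513
lever_tip w 0.89 [253.5 121.7] 2159
lever_tip s 0.72 [265.4 189.6] 233
lever_tip s 0.19 [234.5 215.3] 1746
w [-0.117, 0, 0.122] [252.9 135.8]
w [-0.079, 0, 0.118] [252.9 100.2]
w [-0.144, 0, 0.141] [253.  162.7]
w [-0.067, 0, 0.106] [252.9  89.4]
s [-0.117, 0, 0.122] [271.8 180.8]
s [-0.079, 0, 0.118] [258.6 180.9]
s [-0.144, 0, 0.141] [281.5 176.1]
s [-0.067, 0, 0.106] [254.5 183.9]
[252 119] [265 183]
```

```bash
python3 - <<'E'
from h import *
go(W(CASE,[-.125,0,.185])[0],down(.0755))
E
```

```text
shift [0.0296 0.     0.1536] turn [ 0.0005  0.     -0.0002]
```

```bash
python3 -m jog '[[0.01,0,0.03,0,0,0],[0.02,0,0.06,0,0,0],[0.03,0,0.09,0,0,0],[0.03,0,0.12,0,0,0],[0.03,0,0.14,0,0,0],[0.03,0,0.1536,0,0,0],[0.03,0,0.1536,0,0,0],[0.03,0,0.1536,0,0,0],[0.03,0,0.1536,0,0,0],[0.03,0,0.1536,0,0,0]]'
python3 -m jog '[[0,0,0.008,0,0,0],[0,0,0.016,0,0,0],[-0.002,0,0.023,0,0,0],[-0.007,0,0.029,0,0,0],[-0.012,0,0.035,0,0,0],[-0.016,0,0.04,0,0,0],[-0.019,0,0.045,0,0,0],[-0.023,0,0.054,0,0,0],[-0.027,0,0.064,0,0,0],[-0.027,0,0.064,0,0,0]]'
python3 - <<'E'
from h import *
s=camera("side");w=camera("wrist")
for n,p in(("w",w),("s",s)):
  for q in("bail_bar","lever_tip"):
    for r in cut_out(q,p): print(q,n,round(r["confidence"],2),np.round(r["centre"],1),r["pixels"].sum())
  for P in([-.081,0,.110],[-.079,0,.118]): print(n,P,proj(p,W(CASE,P)[0]).round(1))
go(W(CASE,[-.167,0,.058])[0],down(.0755))
E
```

```text
clock: 65.3
ee_pos: [0.4817, 0.0303, 0.1856]
tcp_rot: [3.139, 0.118, 0.002]
ft_force: [-0.3, -0.9, 0.1]
grip_width: -0.0002
gripper_force: 0.0
clock: 66.55
ee_pos: [0.4537, 0.0283, 0.1201]
tcp_rot: [3.139, 0.118, -0.003]
ft_force: [0.9, 0.2, 0.6]
grip_width: -0.0001
gripper_force: 0.0
bail_bar w 0.68 [250.5  95.2] 3858
bail_bar w 0.19 [249.8 104.5] 11972
lever_tip w 0.82 [253.6 128.4] 9328
w [-0.081, 0, 0.11] [252.6  97.1]
w [-0.079, 0, 0.118] [252.5  90.9]
lever_tip s 0.66 [265.8 193.3] 321
s [-0.081, 0, 0.11] [259.3 183.1]
s [-0.079, 0, 0.118] [258.6 180.9]
shift [-0.0158 -0.0001  0.0633] turn [ 0.0006 -0.0006 -0.0002]
```

```bash
python3 -m jog '[[-0.003,0,0.008,0,0,0],[-0.006,0,0.016,0,0,0],[-0.008,0,0.023,0,0,0],[-0.01,0,0.031,0,0,0],[-0.013,0,0.04,0,0,0],[-0.014,0,0.046,0,0,0],[-0.015,0,0.052,0,0,0],[-0.0155,0,0.058,0,0,0],[-0.0155,0,0.063,0,0,0],[-0.0155,0,0.063,0,0,0]]'
python3 -m jog '[[0,0,0.004,0,0,0],[0,0,0.008,0,0,0],[0,0,0.012,0,0,0],[0,0,0.012,0,0,0],[0,0,0.012,0,0,0],[0,0,0.012,0,0,0],[0,0,0.012,0,0,0],[0,0,0.012,0,0,0],[0,0,0.012,0,0,0],[0,0,0.012,0,0,0]]'
```

```text
clock: 68.1
ee_pos: [0.4387, 0.0271, 0.0576]
tcp_rot: [3.139, 0.118, -0.002]
ft_force: [-0.6, -1.2, -0.1]
grip_width: -0.0001
gripper_force: 0.0
clock: 69.35
ee_pos: [0.4391, 0.0271, 0.046]
tcp_rot: [3.139, 0.118, -0.0]
ft_force: [-0.3, -0.4, -0.1]
grip_width: -0.0001
gripper_force: 0.0
```

```bash
python3 -m jog '[[-0.01,0,-0.01,0,0,0],[-0.02,0,-0.03,0,0,0],[-0.02,0,-0.07,0,0,0],[-0.02,0,-0.12,0,0,0],[-0.02,0,-0.17,0,0,0],[-0.02,0,-0.22,0,0,0],[-0.02,0,-0.27,0,0,0],[-0.02,0,-0.3,0,0,0],[-0.02,0,-0.3,0,0,0],[-0.02,0,-0.3,0,0,0]]'
python3 -m jog '[[0,0,0,0,0,0],[0,0,0,0,0,0],[0,0,0,0,0,0],[0,0,0,0,0,0],[0,0,0,0,0,0],[0,0,0,0,0,0],[0,0,0,0,0,0],[0,0,0,0,0,0],[0,0,0,0,0,0],[0,0,0,0,0,0]]'
python3 - <<'E'
from h import *
w=camera("wrist");s=camera("side")
f=-np.pi/4;tip=np.array([-.081-.095*np.cos(f),0,.07+.095*np.sin(f)])
out=[]
for n,p,h in(("w",w,50),("s",s,40)):
  for q in("bail_bar","lever_tip"):
    for r in cut_out(q,p): print(q,n,round(r["confidence"],2),np.round(r["centre"],1),r["pixels"].sum())
  c=proj(p,W(CASE,[-.1,0,.08])[0]).astype(int);im=cv2.resize(p["pixels"][c[1]-h:c[1]+h,c[0]-h:c[0]+h],(400,400),interpolation=cv2.INTER_CUBIC)
  for P,col in((tip,(0,0,255)),([-.081,.032,.11],(0,255,0)),([-.081,-.032,.11],(0,255,0))):
    u=(proj(p,W(CASE,P)[0])-c+h)*200/h;cv2.circle(im,tuple(u.astype(int)),4,col,1)
  out.append(im)
cv2.imwrite("pics/c2.png",np.hstack(out))
E
```

```text
clock: 70.6
ee_pos: [0.4182, 0.0258, 0.3453]
tcp_rot: [3.139, 0.118, -0.002]
ft_force: [0.1, 0.0, -0.4]
grip_width: -0.0003
gripper_force: 0.0
clock: 71.85
ee_pos: [0.4191, 0.0257, 0.346]
tcp_rot: [3.139, 0.118, 0.0]
ft_force: [-0.3, -0.6, -0.1]
grip_width: -0.0002
gripper_force: 0.0
bail_bar w 0.94 [254.6  74.9] 478
lever_tip w 0.89 [253.7  84.4] 1353
bail_bar s 0.53 [257.7 182.7] 46
lever_tip s 0.58 [262.8 200.3] 286
lever_tip s 0.38 [238.8 301.1] 8657
```

View pics/c2.png

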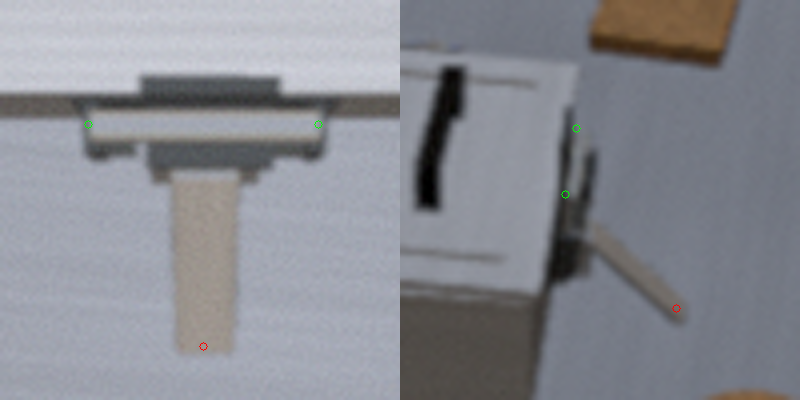

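The last picture shows the loop bar in the keeper channel (left crop, around row 125). The lever end lies at its predicted 45° down position, the red mark in both crops.

```bash
python3 -c "
from station import *
print(sign_off())"
```

```text
the job is handed in; nothing more can be done
None
```

The job is handed in, result not reported back: all four amber jars stand upright in their own compartments, the lid is hooked under the rear lip and flat on the case, and the latch is hooked and snapped closed, after about 72 s of robot time.

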